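# Put the meter spares away in layers

## Robot

A 6-joint arm with a two-finger parallel gripper is mounted at the origin on the work surface. World frame = base frame: x ahead of the robot, y to its left, z up, the work surface at z = 0. Lengths are in m, angles in rad, forces in N, time in s.
With the tool pointing down it reaches from about 0.35 to 0.975 m from the base axis. Payload 4.9 kg.
Tool frame: the origin (TCP) lies on the centre line of the jaws, within the pads' length; the fingertips stand manip.tip_reach ahead of it and the grasp point (between the pads) is the TCP (manip.tip_reach is the distance from the TCP to the fingertips, in m); z points along the fingers, y is the line along which they close (so a half turn about z gives the same grasp; the last joint's range is limited). The gripper opens to 85 mm and grips with 20 to 120 N. Pads are 22 mm wide; open, the fingers measure 114 mm over their backs; the gripper's body (76 mm by 85 mm) begins 54 mm behind the grasp point. The pads swing forward as they close: fully open they stand 13 mm farther back than shut.
Start: joints at [-1.374, 0.053, 1.613, -0, 1.476, -0.119], TCP at [0.194, -0.594, 0.212] pointing down, gripper open.
Joint ranges: [-3.01, 3.01], [-1.01, 2.22], [0.06, 2.58], [-1.02, 4.17], [0.09, 2.62], [-3.14, 3.14]. Speed limits (rad/s): [2.57, 2.57, 3.14, 3.14, 3.14, 3.14].

## Interface

Orientations are given as a unit quaternion [w, x, y, z].
In Python, from plant import manip gives the robot as it stands. The module is installed in compiled form; this text tells all that it offers.
- The arm moves only by the tool move_arm, never from a script. Its argument "rows" is a list of rows, each a list of 7 numbers: the shift along the tool's x, y, z in cm, then the turn, a rotation vector about the tool's x, y, z in degrees, then the opening, from -1 (shut) to 1 (fully open). In form: [[tx, ty, tz, ax, ay, az, jaw], ...]. A call has 1 to 20 rows; each row shifts and turns the commanded pose from where the row before left it, along the tool's axes as they then stand; what a row does not reach is not made up. A row lasts 1/12 s, in which the tool goes at most 41.7 mm and 7.16 degrees, less where a joint would pass 70% of its speed; a pose out of reach is approached as far as the arm can. A call is refused whole if a number of a shift passes 4.17 or a number of a turn 7.16, either way. A call with a gripper value outside its range is refused whole. The fingers move at their own pace and stop on an object; the grip force is fixed at half the most. Time passes only in rows, so rows that do not move let the fingers close. It gives the time, the measured TCP pose, the force, the opening and the grip force at its end, in the units of the state.
- manip.state(): the state, without advancing time (a new reading comes with each control period).
- manip.grab_frame(name): name is "scene" or "top"; returns a dict with "img" (480x640x3 uint8, blue, green, red), "mtx" (3x3 intrinsics, pixels), "R" (3x3) and "t" (3): a world point X has camera coordinates R X + t. Camera axes: x right, y down, z forward; pixel columns grow to the right and rows downward; lengths in m; the calibration is good to about 2 mm. A picture is of the moment at which its call begins. There is no depth.
- manip.job_done(): hands the job in; it is judged then, once.
The state is a dict: "time": time; "joint_pos": joint angles; "joint_vel": joint speeds; "joint_efforts": joint torques, N m; "tool_pos": TCP position; "tool_rot": TCP orientation; "contact_force": force on the tool from outside, world axes, zero at the start; "ft_torque": the same for the moment, N m; "gripper_width": opening from 0.0 (shut) to 1.0 (fully open); "grasp_force": force on a finger pad.
Only numpy, scipy, OpenCV 4.12 (cv2) and the standard library are available. Lean on these libraries where they do the work, as an engineer would, in place of code of your own. Each camera call takes 0.05 s, during which the arm holds its last target. There are 200 camera calls.

## Task

Put the meter spares away: lay the large fuse flat on the bottom of the wide bay of the open grey box and the small fuse flat on the bottom of its narrow bay, both right way up as they lie now, then set the divider plate in over them, lug upward and level on its ledges, and last lay the key flat on the divider inside the box. The brass cable gland goes in the clear round tub, at any time. Leave the roll of tape where it is.

Things in the scene. Friction and masses are not known exactly. Their poses are not given: they have to be found in the camera images.
- box: Open grey box, fixed, 178 (x) by 132 (y) by 60 mm high, walls and floor 4 mm. Origin: centre of underside, z up. A 4 mm cross wall at x = -13 mm parts it into a wide bay, x = -11 to 73 mm, and a narrow bay, x = -73 to -15 mm; both y = -62 to 62 mm. Each x end has a 12 mm ledge. The divider rests on cross wall and ledges, 42 mm above the underside. Open fingers only a little inside.
- tub: Clear plastic round tub with a white rim, open, fixed, 100 mm across, 50 mm high, inner radius about 45 mm, floor 4 mm. Origin: centre of its underside. Open the fingers only a little inside.
- large_fuse: Large knife-blade fuse: white ceramic block 44 (x) by 30 (y) by 32 mm high with a steel blade 8 mm long at each x end (60 mm over all). Origin: centre of its underside, z up. Grip across y. About 0.16 kg.
- small_fuse: Small knife-blade fuse of the same form: block 26 (x) by 20 (y) by 24 mm high, blades 6 mm at each x end (38 mm over all). Origin: centre of its underside, z up. Grip across y. About 0.06 kg.
- divider: Grey divider plate 162 (x) by 116 (y) by 4 mm, lying loose on the table, with an upright metal lug in the middle of its top: 12 (x) by 32 (y) mm, from 4 to 22 mm above the underside. Origin: centre of its underside, z up. It fits the box with 4 mm to spare on each side, its x along the box's x, either way round. About 0.15 kg.
- key: Chrome T-shaped cabinet key lying flat, 12 mm thick: barrel 12 mm across from x = -25 to 35 mm, cross bar 44 mm long along y at x = -30 mm. Origin: underside of the barrel, z up; centre of mass near x = -5 mm. Grip the barrel across y at about x = +2 mm. 0.06 kg. It fits on the divider on either side of the lug, lying along the box's y.
- gland: Brass cable gland standing upright: hexagonal base 28 mm across flats (one pair of flats faces along its x), 15 mm high, with a round nut 23 mm across above it to 32 mm. Origin: centre of its underside. About 0.06 kg.
- tape: Roll of black tape lying flat, 68 mm across, 19 mm high, loose; not part of the job, to be left where it is. Origin: centre of its underside.
Not all that is in view belongs to the job. Leave any green look-alike of the gland alone.

How it is judged:
By the outcome, as a careful person would: the job done as asked, in the order asked, and still so for the second after the job is handed in, with the robot touching nothing.
It also fails if it takes over 144 s, if anything falls off the work surface, if the arm or the gripper's body presses on something with over 40 N, if the wrist force passes 120 N, or if a joint passes its speed limit or range.

## Working session

There is one attempt and no reset: what is moved stays moved. The work goes in short steps, Python scripts to look and compute and a tool call to move; the robot and the scene stay as the last step left them, time stands still between calls to the robot, and variables do not carry over. Pictures are saved under pics/ and viewed, at most 14 in all, crops included, and the job is handed in when it is done.

Besides the shell and the picture viewer there is one more tool, called after "Call:" as name(argument=value, ...) on one line, values as JSON. move_arm: Moves the arm, as the interface text tells. Its arguments: {"type":"object","properties":{"rows":{"type":"array","items":{"type":"array","items":{"type":"number"}}}},"required":["rows"]}

```bash
mkdir -p pics
python3 - <<'E'
from plant import manip
import cv2,numpy as np,pickle
print(manip.state(),manip.tip_reach)
for n in("scene","top"):
    f=manip.grab_frame(n);cv2.imwrite(f"pics/{n}0.png",f["img"]);pickle.dump(f,open(f"{n}0.pkl","wb"))
    print(n,f["mtx"].tolist(),f["R"].tolist(),f["t"], -f["R"].T@f["t"])
E
```

```text
{'time': 0.0, 'joint_pos': array([-1.37400595e+00,  5.33533561e-02,  1.61430371e+00,  2.12339452e-05,
        1.47598138e+00, -1.18985149e-01]), 'joint_vel': array([-0.00141079, -0.00039308,  0.00037731, -0.00148624,  0.00064095,
        0.00039047]), 'joint_efforts': array([-1.60863412e-03, -3.93684340e+01, -3.70178175e+01, -3.13030005e-04,
        6.93973299e-03,  1.48626276e-05]), 'tool_pos': array([ 0.1939811 , -0.59343904,  0.21025942]), 'tool_rot': array([-1.02253591e-03,  9.87561242e-01,  1.57231507e-01, -2.92231436e-05]), 'contact_force': array([-0.86589368, -0.23873785, -0.69682849]), 'ft_torque': array([-0.01550289, -0.01642357, -0.02442492]), 'grasp_force': 0.0, 'gripper_width': 0.9998058689527431} 0.019
scene [[511.7194128631513, 0.0, 319.8138233351006], [0.0, 511.7194128631513, 236.93240309895825], [0.0, 0.0, 1.0]] [[0.6771405980759965, 0.7355720952528838, -0.02035443741704226], [0.36531469664428706, -0.3600494936522322, -0.8584343507435289], [-0.6387689588990485, 0.5738449745410809, -0.5125194263059422]] [-0.35153943 -0.16321053  1.36275157] [ 1.16814823 -0.58218942  0.55117574]
top [[620.9361980607027, 0.0, 308.99150052266043], [0.0, 620.9361980607027, 234.08773752464492], [0.0, 0.0, 1.0]] [[0.009214372529256318, -0.9998030522563734, 0.017577031539230414], [-0.9979205528317902, -0.010315584522656206, -0.06362514402223202], [0.06379393054817924, -0.016954215251522183, -0.9978190662692406]] [-0.00911308  0.53550685  1.33466823] [0.44933353 0.01904104 1.36598929]
```

View pics/top0.png

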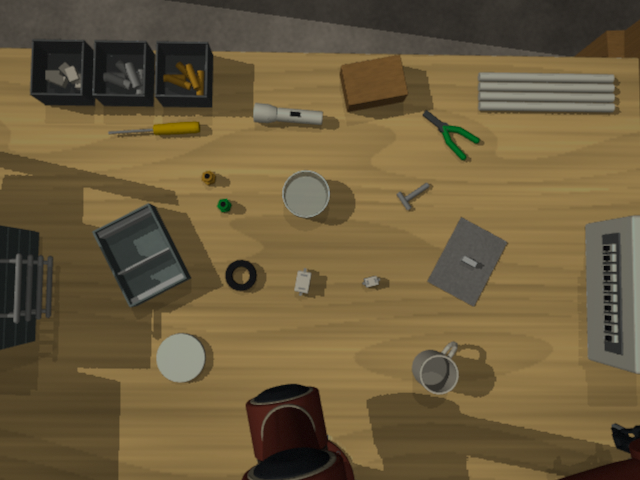

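View pics/scene0.png

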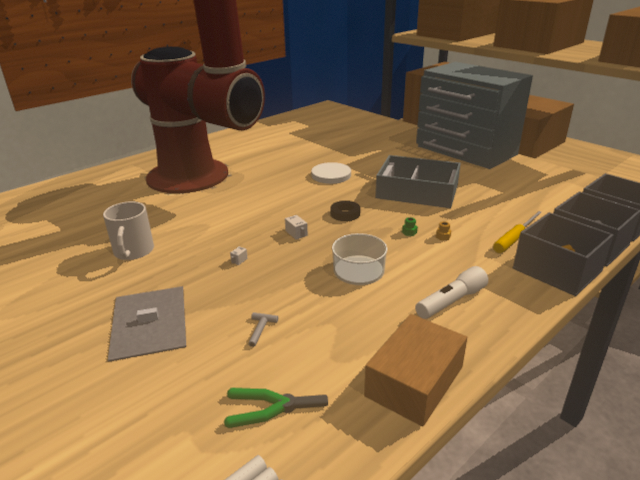

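Top view: box (142,255), tub (306,194), brass gland (209,178) with its green look-alike (224,205), tape (241,275), large fuse (303,282), small fuse (372,282), divider (468,262), key (412,196). For the gland there are two candidates: (209,178) is brass and (224,205) is green, so (209,178) fits. I'll confirm it in an enlarged crop.

```bash
cat > h.py <<'E'
import cv2,numpy as np,pickle
from plant import manip
def ray(f,uv,z):
    uv=np.atleast_2d(np.float64(uv));d=np.c_[uv,np.ones(len(uv))]@np.linalg.inv(f["mtx"]).T@f["R"]
    c=-f["R"].T@f["t"];z=np.broadcast_to(z,len(uv));return c+d*((z-c[2])/d[:,2])[:,None]
def proj(f,X):
    p=(np.atleast_2d(X)@f["R"].T+f["t"])@f["mtx"].T;return p[:,:2]/p[:,2:]
def grab(n,tag):
    f=manip.grab_frame(n);pickle.dump(f,open(f"{n}{tag}.pkl","wb"));return f
def load(n,tag):return pickle.load(open(f"{n}{tag}.pkl","rb"))
def crop(f,x,y,w,h,s):return cv2.resize(f["img"][y:y+h,x:x+w],None,fx=s,fy=s,interpolation=cv2.INTER_CUBIC)
E
python3 - <<'E'
from h import *
f=load("top",0)
C=np.zeros((600,800,3),np.uint8)
def put(a,x,y):C[y:y+a.shape[0],x:x+a.shape[1]]=a
put(crop(f,90,200,105,110,4),0,0)       #box 420x440
put(crop(f,425,215,85,92,4),425,0)      #divider 340x368
put(crop(f,195,165,40,50,3),0,445)      #gland 120x150
put(crop(f,288,265,30,32,5),125,440)    #lf 150x160
put(crop(f,358,268,30,28,5),280,445)    #sf
put(crop(f,394,180,42,34,5),435,375)    #key 210x170
put(crop(f,278,168,56,52,2),650,375)    #tub
cv2.imwrite("pics/m1.png",C)
g=load("scene",0);C=np.zeros((600,800,3),np.uint8)
put(crop(g,370,150,100,60,4),0,0);put(crop(g,105,285,90,75,4),400,0)
put(crop(g,280,210,34,32,5),0,300);put(crop(g,225,242,30,28,5),180,300);put(crop(g,395,210,65,36,4),340,310);put(crop(g,240,300,50,50,4),600,310)
cv2.imwrite("pics/m2.png",C)
E
```

```text
(no output)
```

View pics/m1.png

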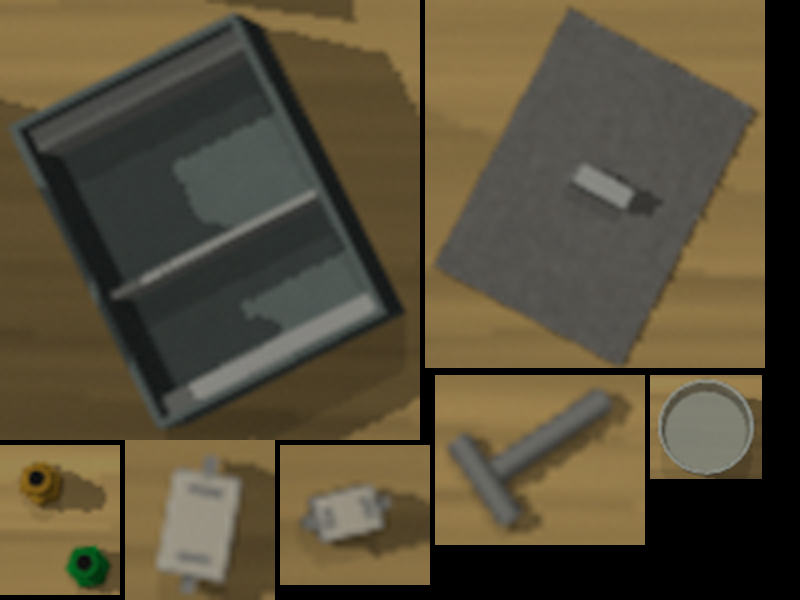

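View pics/m2.png

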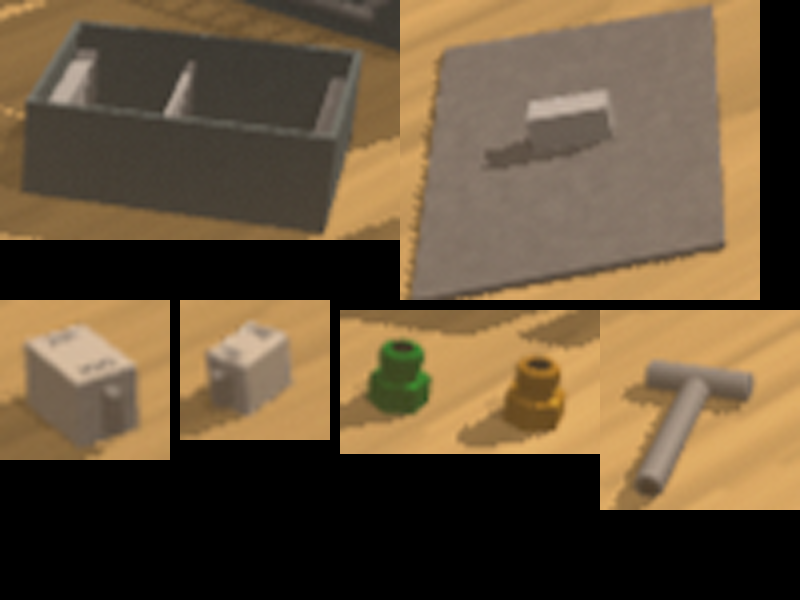

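Crops: the gland at (207,177) is brass and the one at (224,205) is green, so I take the brass one. The fuses stand upright, the divider lies lug up, and the box's wide bay is on its upper (+x) side, toward (150,230).

```bash
cat > meas.py <<'E'
from h import *
f=load("top",0);g=load("scene",0)
def sh(*p,x0,y0,s,ox=0,oy=0):return (np.float64(p)-[ox,oy]+.5)/s-.5+[x0,y0]
def seg(f,x,y,w,h,vmin=0,vmax=255,smax=60):
    v=cv2.cvtColor(f["img"][y:y+h,x:x+w],cv2.COLOR_BGR2HSV)
    m=((v[...,1]<smax)&(v[...,2]>=vmin)&(v[...,2]<=vmax)).astype(np.uint8)
    n,l,s,c=cv2.connectedComponentsWithStats(m);k=1+np.argmax(s[1:,4])
    p=np.argwhere(l==k)[:,::-1]+[x,y];return np.float64(p)
def rect(X):
    r=cv2.minAreaRect(np.float32(X[:,:2]*1000));b=cv2.boxPoints(r);return np.round(r[0],1),np.round(r[1],1),round(r[2],1)
bt=ray(f,sh((235,13),(13,127),(163,428),(402,313),x0=90,y0=200,s=4),.06)
bs=ray(g,sh((78,22),(30,100),(335,135),(362,50),x0=370,y0=150,s=4),.06)
for n,b in(("box top",bt),("box scene",bs)):
    e=np.roll(b,-1,0)-b;print(n,np.round(b[:,:2]*1000).tolist(),"len",np.round(np.linalg.norm(e,axis=1)*1000),"ang",np.round(np.degrees(np.arctan2(e[:,1],e[:,0])),1))
for n,a,z in(("div",(420,210,95,100),.004),("lf",(288,263,32,34),.032),("sf",(358,268,30,28),.024),("key",(394,178,44,36),.006)):
    for sm in(60,80,95):
        X=ray(f,seg(f,*a,smax=sm),z);print(n,sm,len(X),rect(X),"mean",np.round(X.mean(0)[:2]*1000,1))
for n,a,v,z in(("lug",(460,250,25,22),100,.022),("lftop",(288,263,32,34),135,.032),("sftop",(358,268,30,28),120,.024)):
    X=ray(f,seg(f,*a,vmin=v,smax=95),z);print(n,len(X),rect(X),"mean",np.round(X.mean(0)[:2]*1000,1))
print("gland",ray(f,sh((38,481),x0=195,y0=165,s=3,oy=445),.032)*1000, ray(g,sh((540,364),x0=395,y0=210,s=4,ox=340,oy=310),.032)*1000)
v=seg(f,278,168,56,52,smax=80);(c,r)=cv2.minEnclosingCircle(np.float32(v));print("tub",c,r,ray(f,c,.05)*1000,r*1316/621)
lt=ray(g,sh((80,345),x0=280,y0=210,s=5,oy=300),.032);print("lf scene",lt*1000)
print("sf scene",ray(g,sh((248,338),x0=225,y0=242,s=5,ox=180,oy=300),.024)*1000)
print("lug scene",ray(g,sh((568,105),x0=105,y0=285,s=4,ox=400),.022)*1000)
k=sh((605,395),(500,465),(460,440),(512,520),x0=394,y0=180,s=5,ox=435,oy=375);print("key end,joint,bar ends",np.round(ray(f,k,.006)*1000).tolist())
E
python3 meas.py
```

```text
box top [[595.0, 336.0], [534.0, 450.0], [378.0, 367.0], [439.0, 245.0]] len [130. 177. 137. 181.] ang [ 118.2 -152.2  -63.6   30.1]
box scene [[382.0, 368.0], [441.0, 256.0], [594.0, 340.0], [534.0, 454.0]] len [127. 175. 129. 176.] ang [ -62.    28.8  117.6 -150.6]
div 60 3778 (array([ 480.2, -352.6]), array([115.2, 160.6]), 62.1) mean [ 479.7 -352.5]
div 80 3851 (array([ 479.8, -352.8]), array([116.4, 161.8]), 62.0) mean [ 479.7 -352.6]
div 95 3899 (array([ 479.9, -352.5]), array([117.2, 162.2]), 62.1) mean [ 479.6 -352.4]
lf 60 302 (array([431.7,   9.7]), array([29.7, 56.5]), 80.3) mean [432.5   9.5]
lf 80 328 (array([432.6,   9.6]), array([30.5, 59. ]), 80.2) mean [432.4   9.5]
lf 95 344 (array([432.8,   9.5]), array([31.2, 59.4]), 80.2) mean [432.8   9.5]
sf 60 136 (array([ 434.8, -138.4]), array([19.8, 36.1]), 11.7) mean [ 434.6 -138.5]
sf 80 145 (array([ 434.6, -137.9]), array([20.3, 38.4]), 14.5) mean [ 434.8 -138.5]
sf 95 154 (array([ 434.7, -138.4]), array([21.4, 40.5]), 14.5) mean [ 434.5 -138.2]
key 60 222 (array([ 633. , -232.1]), array([40.5, 72.8]), 45.4) mean [ 624.8
[... 186 characters left out ...]
(array([ 480.7, -351.8]), array([32., 12.]), 60.7) mean [ 480.5 -351.9]
lftop 235 (array([433.5,  10.7]), array([28.5, 42.8]), 81.1) mean [433.1  11.2]
sftop 97 (array([ 435.6, -138.7]), array([19.8, 25.8]), 14.3) mean [ 435.1 -138.2]
gland [[656.60078039 217.07852812  32.        ]] [[660.37190206 219.14255601  32.        ]]
tub (305.5, 193.5) 24.135135650634766 [[620.12466209   4.92703451  50.        ]] 51.14627780392166
lf scene [[429.66851751  13.79840311  32.        ]]
sf scene [[ 433.86880217 -136.55478312   24.        ]]
lug scene [[ 483.09257554 -352.87190103   22.        ]]
key end,joint,bar ends [[651.0, -266.0, 6.0], [619.0, -219.0, 6.0], [630.0, -201.0, 6.0], [595.0, -224.0, 6.0]]
```

```bash
cat > go.py <<'E'
import sys,numpy as np
from scipy.spatial.transform import Rotation as Ro
from plant import manip
# usage: go.py x y z phi(deg of tool x) : shift in present tool axes (cm), turn about tool z (mod 180)
s=manip.state();x,y,z,phi=map(float,sys.argv[1:5]);q=s["tool_rot"]
R=Ro.from_quat([q[1],q[2],q[3],q[0]]).as_matrix();p0=np.degrees(np.arctan2(R[1,0],R[0,0]))
d=R.T@(np.array([x,y,z])-s["tool_pos"])*100
a=-((phi-p0+90)%180-90);print("t",s["time"],"phi",p0.round(2),"pos",s["tool_pos"].round(4),"tilt",R[:,2].round(4)[:2],"w",round(s["gripper_width"],3),"F",s["contact_force"].round(1),"J6",round(s["joint_pos"][5],2))
print("shift cm",d.round(2),"turn az",a.round(2), "alt turn",(a-180*np.sign(a)).round(1))
E
python3 go.py .433 .0102 .15 -9.5
python3 - <<'E'
from h import *
f=load("top",0);u=lambda c:(np.float64(c)+.5)/4-.5+[90,200]
w=ray(f,u([(115,294),(318,194)]),.042)*1000;print(w,np.linalg.norm(w[0]-w[1]))
a=np.radians(28.3);print("box c",w.mean(0)[:2]+13*np.array([np.cos(a),np.sin(a)]),"ang",np.degrees(np.arctan2(*(w[0]-w[1])[1::-1]))-90)
E
```

```text
t 0.1 phi 18.09 pos [ 0.194  -0.5935  0.2104] tilt [-0.0003  0.0018] w 1.001 F [0.2 0.3 0.2] J6 -0.12
shift cm [ 41.47 -49.95   6.14] turn az 27.59 alt turn -152.4
[[447.00372493 399.35267685  42.        ]
 [501.01310654 293.5731834   42.        ]] 118.77000688576578
box c [485.45462133 352.62607684] ang 27.04815715619688
```

Call:
move_arm(rows=[[2.07, -2.5, 0, 0, 0, 0, 1], [2.07, -2.5, 0, 0, 0, 0, 1], [2.07, -2.5, 0, 0, 0, 0, 1], [2.07, -2.5, 0, 0, 0, 0, 1], [2.07, -2.5, 0, 0, 0, 0, 1], [2.07, -2.5, 0, 0, 0, 0, 1], [2.07, -2.5, 0, 0, 0, 0, 1], [2.07, -2.5, 0, 0, 0, 0, 1], [2.07, -2.5, 0, 0, 0, 0, 1], [2.07, -2.5, 0, 0, 0, 0, 1], [2.07, -2.5, 0, 0, 0, 0, 1], [2.07, -2.5, 0, 0, 0, 0, 1], [2.07, -2.5, 0, 0, 0, 0, 1], [2.07, -2.5, 0, 0, 0, 0, 1], [2.07, -2.5, 0, 0, 0, 0, 1], [2.07, -2.5, 0, 0, 0, 0, 1], [2.07, -2.5, 0, 0, 0, 0, 1], [2.07, -2.5, 0, 0, 0, 0, 1], [2.07, -2.5, 0, 0, 0, 0, 1], [2.07, -2.5, 0, 0, 0, 0, 1]])

```text
time: 1.77
tool_pos: [0.4323, 0.0115, 0.2112]
tool_rot: [0.0, 0.988, 0.157, -0.0]
contact_force: [-0.7, -0.8, -0.2]
gripper_width: 1.002
grasp_force: 0.0
```

Call:
move_arm(rows=[[0, 0, 0, 0, 0, 5.5, 1], [0, 0, 0, 0, 0, 5.5, 1], [0, 0, 0, 0, 0, 5.5, 1], [0, 0, 0, 0, 0, 5.5, 1], [0, 0, 0, 0, 0, 5.6, 1], [0, 0, 2, 0, 0, 0, 0.2], [0, 0, 2, 0, 0, 0, 0.2], [0, 0, 2, 0, 0, 0, 0.2], [0, 0, 2, 0, 0, 0, 0.2], [0, 0, 0, 0, 0, 0, 0.2], [0, 0, 0, 0, 0, 0, 0.2], [0, 0, 0, 0, 0, 0, 0.2]])

```text
time: 2.77
tool_pos: [0.4328, 0.0097, 0.1325]
tool_rot: [0.0, 0.997, -0.083, 0.001]
contact_force: [0.0, -0.1, 0.6]
gripper_width: 0.598
grasp_force: 0.0
```

```bash
python3 go.py .433 .0102 .024 -9.5
```

```text
t 2.7667 phi -9.5 pos [0.4328 0.0097 0.1325] tilt [ 0.0011 -0.0002] w 0.598 F [ 0.  -0.1  0.6] J6 1.59
shift cm [-0.   -0.05 10.85] turn az -0.0 alt turn 180.0
```

Call:
move_arm(rows=[[0, -0.05, 2.5, 0, 0, 0, 0.2], [0, 0, 2.5, 0, 0, 0, 0.2], [0, 0, 2.0, 0, 0, 0, 0.2], [0, 0, 2, 0, 0, 0, 0.2], [0, 0, 1.0, 0, 0, 0, 0.2], [0, 0, 0.8, 0, 0, 0, 0.2], [0, 0, 0, 0, 0, 0, 0.2], [0, 0, 0, 0, 0, 0, -1], [0, 0, 0, 0, 0, 0, -1], [0, 0, 0, 0, 0, 0, -1], [0, 0, 0, 0, 0, 0, -1], [0, 0, 0, 0, 0, 0, -1], [0, 0, 0, 0, 0, 0, -1], [0, 0, 0, 0, 0, 0, -1], [0, 0, 0, 0, 0, 0, -1]])

```text
time: 4.02
tool_pos: [0.4324, 0.0103, 0.0236]
tool_rot: [0.0, 0.997, -0.083, 0.0]
contact_force: [-0.1, 0.5, -0.4]
gripper_width: -0.001
grasp_force: 0.0
```

```bash
python3 -c "
import numpy as np
a=np.radians(28);c=np.array([.4865,.353]);x=np.array([np.cos(a),np.sin(a)])
print(c+.031*x,c-.044*x)"; python3 go.py .5139 .3676 .15 28
```

```text
[0.51387138 0.36755362] [0.44765031 0.33234325]
t 4.0167 phi -9.51 pos [0.4324 0.0103 0.0236] tilt [ 0. -0.] w -0.001 F [-0.1  0.5 -0.4] J6 1.59
shift cm [  2.13 -36.59 -12.65] turn az -37.51 alt turn 142.5
```

Run:
```python
from h import *
g=grab("scene",1);f=grab("top",1)
C=np.hstack([crop(g,220,130,120,130,3.3),crop(f,260,215,120,130,3.3)])
cv2.imwrite("pics/a1.png",C);print(C.shape)
```

```text
(429, 792, 3)
```

View pics/a1.png

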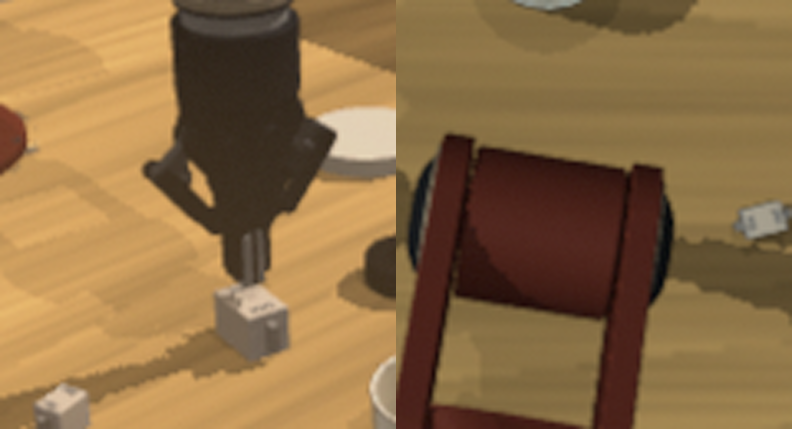

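Run:
```python
from h import *
g=load("scene",1)
p=np.array([[245,283]])/3.3+[220,130]
for z in(.0046,.024,.04,.06,.08):print(z,ray(g,p,z).round(4))
t=manip.state()["tool_pos"];print(t)
for X in(t,t-[0,0,.019],[.433,.01,.032],[.433,.01,0]):print(proj(g,np.array(X)),(proj(g,np.array(X))-[220,130])*3.3)
```

```text
0.0046 [[0.3784 0.0517 0.0046]]
0.024 [[0.4065 0.0292 0.024 ]]
0.04 [[0.4296 0.0106 0.04  ]]
0.06 [[ 0.4585 -0.0126  0.06  ]]
0.08 [[ 0.4874 -0.0358  0.08  ]]
[0.43236908 0.01027984 0.02346874]
[[295.33661261 223.14650909]] [[248.6108216  307.38348001]]
[[295.73678211 230.92554245]] [[249.93138097 333.05429007]]
[[295.24698177 219.75633923]] [[248.31503984 296.19591944]]
[[295.92123193 232.8880716 ]] [[250.54006538 339.53063627]]
```

Call:
move_arm(rows=[[0, 0, -2.5, 0, 0, 0, -1], [0, 0, -2.5, 0, 0, 0, -1], [0, 0, 0, 0, 0, 0, -1], [0, 0, 0, 0, 0, 0, -1]])

```text
time: 4.45
tool_pos: [0.4339, 0.0101, 0.0752]
tool_rot: [0.0, 0.997, -0.083, 0.002]
contact_force: [0.3, -0.2, -0.1]
gripper_width: 0.002
grasp_force: 0.0
```

Run:
```python
from h import *
g=grab("scene",2)
cv2.imwrite("pics/a2.png",crop(g,255,150,80,95,6));t=manip.state()["tool_pos"];print(t)
for X in(t,t-[0,0,.019]):print((proj(g,np.array(X))-[255,150])*6)
```

```text
[0.43268991 0.01023861 0.0737835 ]
[[235.95827259 311.45448025]]
[[238.4734545  360.43577105]]
```

View pics/a2.png

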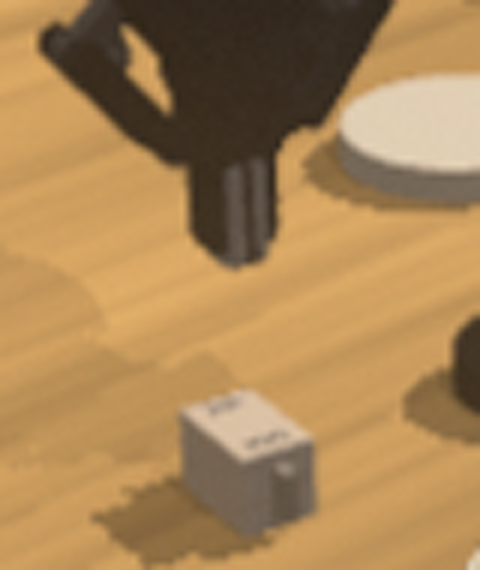

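Run:
```python
from h import *
f=load("top",0);t=np.array([.194,-.5935,.2104]);C=crop(f,580,400,60,80,6)
ph=np.radians(18.1);yy=np.array([np.sin(ph),-np.cos(ph),0])
for dz,c in((0,(0,0,255)),(-.019,(0,255,0)),(.019,(255,0,0))):
  for s in(-1,1):
    p=(proj(f,t+[0,0,dz]+s*.0425*yy)[0]-[580,400]+.5)*6-.5;print(dz,s,p);cv2.circle(C,tuple(int(v) for v in p),3,c,-1)
cv2.imwrite("pics/a3.png",cv2.convertScaleAbs(C,alpha=2))
```

```text
0 -1 [162.59520912 136.78931835]
0 1 [420.62637695  51.01758362]
-0.019 -1 [132.45002506 122.26509449]
-0.019 1 [386.3705275   37.92398564]
0.019 -1 [193.75489511 151.80233847]
0.019 1 [456.03195121  64.55064039]
```

View pics/a3.png

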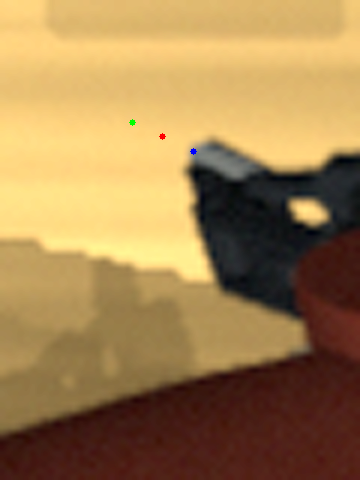

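The two views agree that the fingertips stand about 18 mm above the reported TCP height, with x and y right. They were shut 8 mm above the fuse, so I'll apply that offset, open, and descend lower while watching the force.

Call:
move_arm(rows=[[0, 0, 0, 0, 0, 0, 0.2], [0, 0, 0, 0, 0, 0, 0.2], [0, 0, 0, 0, 0, 0, 0.2], [0, 0, 0, 0, 0, 0, 0.2], [0, 0, 0, 0, 0, 0, 0.2], [0, 0, 0, 0, 0, 0, 0.2], [0, 0, 2, 0, 0, 0, 0.2], [0, 0, 2, 0, 0, 0, 0.2], [0, 0, 1.5, 0, 0, 0, 0.2], [0, 0, 1, 0, 0, 0, 0.2], [0, 0, 1, 0, 0, 0, 0.2], [0, 0, 0, 0, 0, 0, 0.2]])

```text
time: 5.5
tool_pos: [0.4309, 0.0105, -0.0034]
tool_rot: [-0.0, 0.997, -0.083, -0.002]
contact_force: [-0.1, -0.5, -0.7]
gripper_width: 0.599
grasp_force: 0.0
```

Call:
move_arm(rows=[[0, 0, 0.4, 0, 0, 0, 0.2], [0, 0, 0.3, 0, 0, 0, 0.2], [0, 0, 0, 0, 0, 0, 0.2], [0, 0, 0, 0, 0, 0, -1], [0, 0, 0, 0, 0, 0, -1], [0, 0, 0, 0, 0, 0, -1], [0, 0, 0, 0, 0, 0, -1], [0, 0, 0, 0, 0, 0, -1], [0, 0, 0, 0, 0, 0, -1]])

```text
time: 6.25
tool_pos: [0.4333, 0.0102, -0.0077]
tool_rot: [0.0, 0.997, -0.083, 0.001]
contact_force: [0.2, 0.5, 5.3]
gripper_width: 0.335
grasp_force: 60.4
```

Call:
move_arm(rows=[[0, 0, -1, 0, 0, 0, -1], [0, 0, -2, 0, 0, 0, -1], [0, 0, -2.5, 0, 0, 0, -1], [0, 0, -2.5, 0, 0, 0, -1], [0, 0, -2.5, 0, 0, 0, -1], [0, 0, -2, 0, 0, 0, -1], [0, 0, -1, 0, 0, 0, -1], [0, 0, 0, 0, 0, -6.2, -1], [0, 0, 0, 0, 0, -6.2, -1], [0, 0, 0, 0, 0, -6.2, -1], [0, 0, 0, 0, 0, -6.3, -1], [0, 0, 0, 0, 0, -6.3, -1], [0, 0, 0, 0, 0, -6.3, -1], [0, 0, 0, 0, 0, 0, -1], [0, 0, 0, 0, 0, 0, -1]])

```text
time: 7.5
tool_pos: [0.4316, 0.0104, 0.1255]
tool_rot: [-0.0, 0.971, 0.241, -0.001]
contact_force: [1.0, -0.1, -1.5]
gripper_width: 0.336
grasp_force: 59.7
```

```bash
python3 go.py .5139 .3676 .128 28
```

```text
t 7.5 phi 27.83 pos [0.4316 0.0104 0.1255] tilt [-0.002   0.0003] w 0.336 F [ 1.  -0.1 -1.5] J6 0.94
shift cm [ 23.96 -27.74  -0.25] turn az -0.17 alt turn 179.8
```

Call:
move_arm(rows=[[1.6, -1.85, 0, 0, 0, 0, -1], [1.6, -1.85, 0, 0, 0, 0, -1], [1.6, -1.85, 0, 0, 0, 0, -1], [1.6, -1.85, 0, 0, 0, 0, -1], [1.6, -1.85, 0, 0, 0, 0, -1], [1.6, -1.85, 0, 0, 0, 0, -1], [1.6, -1.85, 0, 0, 0, 0, -1], [1.6, -1.85, 0, 0, 0, 0, -1], [1.6, -1.85, 0, 0, 0, 0, -1], [1.6, -1.85, 0, 0, 0, 0, -1], [1.6, -1.85, 0, 0, 0, 0, -1], [1.6, -1.85, 0, 0, 0, 0, -1], [1.6, -1.85, 0, 0, 0, 0, -1], [1.6, -1.85, 0, 0, 0, 0, -1], [1.56, -1.84, 0, 0, 0, 0, -1], [0, 0, 0, 0, 0, 0, -1], [0, 0, 0, 0, 0, 0, -1]])

```text
time: 8.92
tool_pos: [0.5133, 0.3683, 0.1257]
tool_rot: [0.0, 0.97, 0.242, -0.001]
contact_force: [0.6, -0.7, -1.7]
gripper_width: 0.339
grasp_force: 59.9
```

```bash
python3 go.py .5139 .3676 -.0035 28
```

```text
t 8.9167 phi 27.98 pos [0.5133 0.3683 0.1257] tilt [-0.0013 -0.001 ] w 0.339 F [ 0.6 -0.7 -1.7] J6 1.59
shift cm [ 0.04  0.08 12.92] turn az -0.02 alt turn 180.0
```

Call:
move_arm(rows=[[0, 0, 2, 0, 0, 0, -1], [0, 0, 2.5, 0, 0, 0, -1], [0, 0, 2.5, 0, 0, 0, -1], [0, 0, 2, 0, 0, 0, -1], [0, 0, 1.5, 0, 0, 0, -1], [0, 0, 1, 0, 0, 0, -1], [0, 0, 0.7, 0, 0, 0, -1], [0, 0, 0.4, 0, 0, 0, -1], [0, 0, 0.2, 0, 0, 0, -1], [0, 0, 0, 0, 0, 0, -1], [0, 0, 0, 0, 0, 0, -1]])

```text
time: 9.83
tool_pos: [0.5146, 0.3681, -0.0004]
tool_rot: [-0.0, 0.97, 0.242, 0.001]
contact_force: [0.2, 0.3, -1.7]
gripper_width: 0.341
grasp_force: 59.9
```

Call:
move_arm(rows=[[0, 0, 0, 0, 0, 0, 0], [0, 0, 0, 0, 0, 0, 0], [0, 0, 0, 0, 0, 0, 0], [0, 0, 0, 0, 0, 0, 0], [0, 0, -0.5, 0, 0, 0, 0], [0, 0, -1.5, 0, 0, 0, 0], [0, 0, -2.5, 0, 0, 0, 0], [0, 0, -2.5, 0, 0, 0, 0], [0, 0, -2.5, 0, 0, 0, 0], [0, 0, -2.5, 0, 0, 0, 0], [0, 0, -2, 0, 0, 0, 0], [0, 0, 0, 0, 0, 0, 0], [0, 0, 0, 0, 0, 0, 0]])

```text
time: 10.92
tool_pos: [0.5151, 0.3684, 0.1417]
tool_rot: [-0.001, 0.97, 0.242, 0.002]
contact_force: [0.3, 0.2, -1.2]
gripper_width: 0.5
grasp_force: 0.0
```

```bash
python3 go.py .4348 -.1385 .14 104.3
```

```text
t 10.9167 phi 27.99 pos [0.5151 0.3684 0.1417] tilt [0.0044 0.0024] w 0.5 F [ 0.3  0.2 -1.2] J6 1.59
shift cm [-3.088e+01  4.099e+01  1.000e-02] turn az -76.31 alt turn 103.7
```

Call:
move_arm(rows=[[-1.93, 2.56, 0, 0, 0, 0, 0], [-1.93, 2.56, 0, 0, 0, 0, 0], [-1.93, 2.56, 0, 0, 0, 0, 0], [-1.93, 2.56, 0, 0, 0, 0, 0], [-1.93, 2.56, 0, 0, 0, 0, 0], [-1.93, 2.56, 0, 0, 0, 0, 0], [-1.93, 2.56, 0, 0, 0, 0, 0], [-1.93, 2.56, 0, 0, 0, 0, 0], [-1.93, 2.56, 0, 0, 0, 0, 0], [-1.93, 2.56, 0, 0, 0, 0, 0], [-1.93, 2.56, 0, 0, 0, 0, 0], [-1.93, 2.56, 0, 0, 0, 0, 0], [-1.93, 2.56, 0, 0, 0, 0, 0], [-1.93, 2.56, 0, 0, 0, 0, 0], [-1.93, 2.56, 0, 0, 0, 0, 0], [-1.93, 2.56, 0, 0, 0, 0, 0]])

```text
time: 12.25
tool_pos: [0.4319, -0.1399, 0.1371]
tool_rot: [-0.001, 0.97, 0.242, -0.001]
contact_force: [-0.0, -0.4, -0.1]
gripper_width: 0.497
grasp_force: 0.0
```

Call:
move_arm(rows=[[0, 0, 0, 0, 0, -6.3, 0], [0, 0, 0, 0, 0, -6.3, 0], [0, 0, 0, 0, 0, -6.3, 0], [0, 0, 0, 0, 0, -6.3, 0], [0, 0, 0, 0, 0, -6.3, 0], [0, 0, 0, 0, 0, -6.3, 0], [0, 0, 0, 0, 0, -6.4, 0], [0, 0, 0, 0, 0, -6.4, 0], [0, 0, 0, 0, 0, -6.4, 0], [0, 0, 0, 0, 0, -6.4, 0], [0, 0, 0, 0, 0, -6.4, 0], [0, 0, 0, 0, 0, -6.4, 0], [0, 0, 2, 0, 0, 0, 0], [0, 0, 2, 0, 0, 0, 0], [0, 0, 2, 0, 0, 0, 0], [0, 0, 0, 0, 0, 0, 0], [0, 0, 0, 0, 0, 0, 0]])

```text
time: 13.67
tool_pos: [0.4316, -0.138, 0.0764]
tool_rot: [-0.003, 0.614, 0.789, -0.0]
contact_force: [0.9, 0.0, -0.0]
gripper_width: 0.497
grasp_force: 0.0
```

```bash
python3 go.py .4348 -.1385 -.009 104.3
```

```text
t 13.6667 phi 104.19 pos [ 0.4316 -0.138   0.0764] tilt [-0.0046  0.0023] w 0.497 F [ 0.9  0.  -0. ] J6 -0.72
shift cm [-0.16  0.33  8.54] turn az -0.11 alt turn 179.9
```

Call:
move_arm(rows=[[-0.15, 0.3, 2, 0, 0, 0, 0], [0, 0, 2, 0, 0, 0, 0], [0, 0, 2, 0, 0, 0, 0], [0, 0, 1.2, 0, 0, 0, 0], [0, 0, 0.8, 0, 0, 0, 0], [0, 0, 0.4, 0, 0, 0, 0], [0, 0, 0, 0, 0, 0, 0], [0, 0, 0, 0, 0, 0, -1], [0, 0, 0, 0, 0, 0, -1], [0, 0, 0, 0, 0, 0, -1], [0, 0, 0, 0, 0, 0, -1], [0, 0, 0, 0, 0, 0, -1], [0, 0, 0, 0, 0, 0, -1]])

```text
time: 14.75
tool_pos: [0.4379, -0.1403, -0.004]
tool_rot: [0.001, 0.614, 0.789, 0.0]
contact_force: [-0.6, 0.5, 5.9]
gripper_width: 0.213
grasp_force: 60.5
```

Call:
move_arm(rows=[[0, 0, -1, 0, 0, 0, -1], [0, 0, -2, 0, 0, 0, -1], [0, 0, -2.5, 0, 0, 0, -1], [0, 0, -2.5, 0, 0, 0, -1], [0, 0, -2.5, 0, 0, 0, -1], [0, 0, -2, 0, 0, 0, -1], [0, 0, -1, 0, 0, 0, -1], [0, 0, 0, 0, 0, 6.3, -1], [0, 0, 0, 0, 0, 6.3, -1], [0, 0, 0, 0, 0, 6.3, -1], [0, 0, 0, 0, 0, 6.3, -1], [0, 0, 0, 0, 0, 6.3, -1], [0, 0, 0, 0, 0, 6.3, -1], [0, 0, 0, 0, 0, 6.4, -1], [0, 0, 0, 0, 0, 6.4, -1], [0, 0, 0, 0, 0, 6.4, -1], [0, 0, 0, 0, 0, 6.4, -1], [0, 0, 0, 0, 0, 6.4, -1], [0, 0, 0, 0, 0, 6.4, -1], [0, 0, 0, 0, 0, 0, -1]])

```text
time: 16.42
tool_pos: [0.436, -0.1393, 0.1287]
tool_rot: [-0.001, 0.971, 0.241, -0.001]
contact_force: [-0.5, -0.6, -1.3]
gripper_width: 0.207
grasp_force: 59.7
```

```bash
python3 go.py .4477 .3323 .128 28
```

```text
t 16.4167 phi 27.89 pos [ 0.436  -0.1393  0.1287] tilt [-0.0015  0.0008] w 0.207 F [-0.5 -0.6 -1.3] J6 0.61
shift cm [ 23.1  -41.14   0.1 ] turn az -0.11 alt turn 179.9
```

Call:
move_arm(rows=[[1.44, -2.57, 0, 0, 0, 0, -1], [1.44, -2.57, 0, 0, 0, 0, -1], [1.44, -2.57, 0, 0, 0, 0, -1], [1.44, -2.57, 0, 0, 0, 0, -1], [1.44, -2.57, 0, 0, 0, 0, -1], [1.44, -2.57, 0, 0, 0, 0, -1], [1.44, -2.57, 0, 0, 0, 0, -1], [1.44, -2.57, 0, 0, 0, 0, -1], [1.44, -2.57, 0, 0, 0, 0, -1], [1.44, -2.57, 0, 0, 0, 0, -1], [1.44, -2.57, 0, 0, 0, 0, -1], [1.44, -2.57, 0, 0, 0, 0, -1], [1.44, -2.57, 0, 0, 0, 0, -1], [1.44, -2.57, 0, 0, 0, 0, -1], [1.44, -2.57, 0, 0, 0, 0, -1], [1.44, -2.57, 0, 0, 0, 0, -1], [0, 0, 0, 0, 0, 0, -1], [0, 0, 0, 0, 0, 0, -1], [0, 0, 0, 0, 0, 0, -1]])

```text
time: 18.0
tool_pos: [0.4466, 0.3311, 0.1288]
tool_rot: [0.0, 0.97, 0.243, -0.001]
contact_force: [0.1, -0.1, 0.2]
gripper_width: 0.212
grasp_force: 59.7
```

```bash
python3 go.py .4477 .3323 .002 28
```

```text
t 18.0 phi 28.11 pos [0.4466 0.3311 0.1288] tilt [-0.0012 -0.0011] w 0.212 F [ 0.1 -0.1  0.2] J6 1.58
shift cm [ 0.17 -0.05 12.68] turn az 0.11 alt turn -179.9
```

Call:
move_arm(rows=[[0.1, 0, 2, 0, 0, 0, -1], [0, 0, 2.5, 0, 0, 0, -1], [0, 0, 2.5, 0, 0, 0, -1], [0, 0, 2, 0, 0, 0, -1], [0, 0, 1.5, 0, 0, 0, -1], [0, 0, 1, 0, 0, 0, -1], [0, 0, 0.7, 0, 0, 0, -1], [0, 0, 0.3, 0, 0, 0, -1], [0, 0, 0, 0, 0, 0, -1], [0, 0, 0, 0, 0, 0, -1]])

```text
time: 18.83
tool_pos: [0.4487, 0.3322, 0.0055]
tool_rot: [-0.0, 0.97, 0.242, 0.001]
contact_force: [0.0, 0.3, -1.1]
gripper_width: 0.207
grasp_force: 59.7
```

Call:
move_arm(rows=[[0, 0, 0, 0, 0, 0, -0.2], [0, 0, 0, 0, 0, 0, -0.2], [0, 0, 0, 0, 0, 0, -0.2], [0, 0, 0, 0, 0, 0, -0.2], [0, 0, -0.5, 0, 0, 0, -0.2], [0, 0, -1.5, 0, 0, 0, -0.2], [0, 0, -2.5, 0, 0, 0, -0.2], [0, 0, -2.5, 0, 0, 0, -0.2], [0, 0, -2.5, 0, 0, 0, -0.2], [0, 0, -2.5, 0, 0, 0, -0.2], [0, 0, -2, 0, 0, 0, -0.2], [0, 0, 0, 0, 0, 0, -0.2], [0, 0, 0, 0, 0, 0, -0.2]])

```text
time: 19.92
tool_pos: [0.4489, 0.3326, 0.1464]
tool_rot: [-0.0, 0.97, 0.242, 0.002]
contact_force: [1.1, -0.3, -0.9]
gripper_width: 0.403
grasp_force: 0.0
```

```bash
python3 go.py .657 .217 .14 28
```

```text
t 19.9167 phi 28.0 pos [0.4489 0.3326 0.1464] tilt [0.0032 0.0018] w 0.403 F [ 1.1 -0.3 -0.9] J6 1.59
shift cm [12.95 19.98  0.69] turn az -0.0 alt turn 180.0
```

Call:
move_arm(rows=[[1.3, 2, 0, 0, 0, 0, 0], [1.3, 2, 0, 0, 0, 0, 0], [1.3, 2, 0, 0, 0, 0, 0], [1.3, 2, 0, 0, 0, 0, 0], [1.3, 2, 0, 0, 0, 0, 0], [1.3, 2, 0, 0, 0, 0, 0], [1.3, 2, 0, 0, 0, 0, 0], [1.3, 2, 0, 0, 0, 0, 0], [1.3, 2, 0, 0, 0, 0, 0], [1.3, 2, 0, 0, 0, 0, 0], [0, 0, 2, 0, 0, 0, 0], [0, 0, 2, 0, 0, 0, 0], [0, 0, 2, 0, 0, 0, 0], [0, 0, 1, 0, 0, 0, 0], [0, 0, 0, 0, 0, 0, 0], [0, 0, 0, 0, 0, 0, 0], [0, 0, 0, 0, 0, 0, 0]])

```text
time: 21.33
tool_pos: [0.6571, 0.2167, 0.0754]
tool_rot: [0.0, 0.97, 0.242, 0.001]
contact_force: [0.5, -0.9, 1.0]
gripper_width: 0.498
grasp_force: 0.0
```

```bash
python3 go.py .6575 .2175 .002 28
python3 - <<'E'
from h import *
g=grab("scene",3);cv2.imwrite("pics/a4.png",cv2.resize(g["img"][120:270,360:560],None,fx=4,fy=4,interpolation=2))
E
```

```text
t 21.3333 phi 28.01 pos [0.6571 0.2167 0.0754] tilt [0.0013 0.0003] w 0.498 F [ 0.5 -0.9  1. ] J6 1.29
shift cm [ 0.06 -0.06  7.34] turn az 0.01 alt turn -180.0
```

View pics/a4.png

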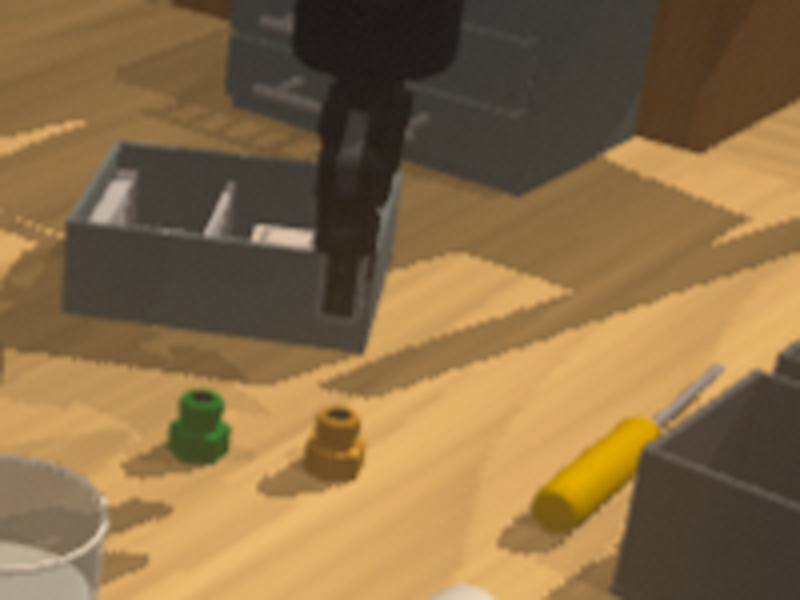

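The gripper stands right over the brass gland at crop (338,412), and the large fuse shows in the wide bay at crop (285,235).

Call:
move_arm(rows=[[0, 0, 2, 0, 0, 0, 0], [0, 0, 2, 0, 0, 0, 0], [0, 0, 1.5, 0, 0, 0, 0], [0, 0, 1, 0, 0, 0, 0], [0, 0, 0.8, 0, 0, 0, 0], [0, 0, 0, 0, 0, 0, 0], [0, 0, 0, 0, 0, 0, -1], [0, 0, 0, 0, 0, 0, -1], [0, 0, 0, 0, 0, 0, -1], [0, 0, 0, 0, 0, 0, -1], [0, 0, 0, 0, 0, 0, -1], [0, 0, 0, 0, 0, 0, -1], [0, 0, -1, 0, 0, 0, -1], [0, 0, -2.5, 0, 0, 0, -1], [0, 0, -3, 0, 0, 0, -1], [0, 0, -3, 0, 0, 0, -1], [0, 0, -2, 0, 0, 0, -1], [0, 0, 0, 0, 0, 0, -1]])

```text
time: 22.88
tool_pos: [0.6601, 0.2173, 0.1238]
tool_rot: [0.0, 0.97, 0.242, 0.005]
contact_force: [0.8, -0.0, 0.7]
gripper_width: 0.231
grasp_force: 58.7
```

```bash
python3 go.py .62 .005 .12 28
```

```text
t 22.8833 phi 28.0 pos [0.6601 0.2173 0.1238] tilt [0.0102 0.0022] w 0.231 F [ 0.8 -0.   0.7] J6 1.29
shift cm [-13.5   16.86   0.3 ] turn az -0.0 alt turn 180.0
```

Call:
move_arm(rows=[[-1.5, 1.87, 0, 0, 0, 0, -1], [-1.5, 1.87, 0, 0, 0, 0, -1], [-1.5, 1.87, 0, 0, 0, 0, -1], [-1.5, 1.87, 0, 0, 0, 0, -1], [-1.5, 1.87, 0, 0, 0, 0, -1], [-1.5, 1.87, 0, 0, 0, 0, -1], [-1.5, 1.87, 0, 0, 0, 0, -1], [-1.5, 1.87, 0, 0, 0, 0, -1], [-1.5, 1.87, 0, 0, 0, 0, -1], [0, 0, 0, 0, 0, 0, -1], [0, 0, 2, 0, 0, 0, -1], [0, 0, 2.5, 0, 0, 0, -1], [0, 0, 2.5, 0, 0, 0, -1], [0, 0, 2, 0, 0, 0, -1], [0, 0, 1, 0, 0, 0, -1], [0, 0, 0.8, 0, 0, 0, -1], [0, 0, 0.4, 0, 0, 0, -1], [0, 0, 0, 0, 0, 0, -1], [0, 0, 0, 0, 0, 0, -1]])

```text
time: 24.47
tool_pos: [0.6177, 0.0048, 0.0068]
tool_rot: [0.0, 0.97, 0.242, 0.001]
contact_force: [-3.2, 0.1, 5.8]
gripper_width: 0.232
grasp_force: 59.2
```

Call:
move_arm(rows=[[0, 0, 0, 0, 0, 0, -0.2], [0, 0, 0, 0, 0, 0, -0.2], [0, 0, 0, 0, 0, 0, -0.2], [0, 0, 0, 0, 0, 0, -0.2], [0, 0, -1.5, 0, 0, 0, -0.2], [0, 0, -2.5, 0, 0, 0, -0.2], [0, 0, -2.5, 0, 0, 0, -0.2], [0, 0, -2.5, 0, 0, 0, -0.2], [0, 0, -2.5, 0, 0, 0, -0.2], [0, 0, -2, 0, 0, 0, -0.2], [0, 0, 0, 0, 0, 0, -0.2], [0, 0, 0, 0, 0, 0, -0.2]])

```text
time: 25.47
tool_pos: [0.6174, 0.0044, 0.1411]
tool_rot: [0.001, 0.97, 0.242, 0.002]
contact_force: [-0.3, -0.2, 0.3]
gripper_width: 0.401
grasp_force: 0.0
```

```bash
python3 go.py .4803 -.3523 .14 -28
python3 - <<'E'
from h import *
g=grab("scene",4);f=grab("top",4)
C=np.zeros((600,800,3),np.uint8);a=crop(f,90,195,110,115,4.5);C[:a.shape[0],:a.shape[1]]=a
b=crop(g,325,225,70,60,4);C[:240,510:790]=b;b=crop(g,365,145,100,60,2.9);C[260:260+b.shape[0],505:505+b.shape[1]]=b
cv2.imwrite("pics/a5.png",C)
E
```

```text
t 25.4667 phi 27.99 pos [0.6174 0.0044 0.1411] tilt [ 0.0032 -0.0003] w 0.401 F [-0.3 -0.2  0.3] J6 0.97
shift cm [-28.85  25.06   0.07] turn az 55.99 alt turn -124.0
```

View pics/a5.png

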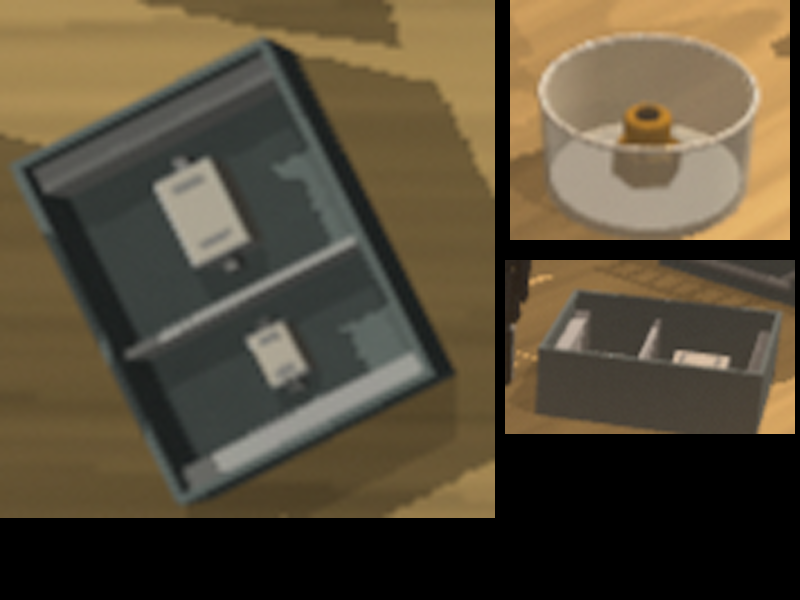

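Top view: both fuses lie upright and aligned, the large one in the wide bay at crop (205,213), the small one in the narrow bay at crop (277,357). The gland stands in the tub at crop (648,150). Next I'll refine the box centre, using the fuses to check camera against arm.

Run:
```python
from h import *
f=load("top",4);u=lambda c:(np.float64(c)+.5)/4.5-.5+[90,195]
c=ray(f,u([(265,40),(13,163),(183,503)]),.06)*1000
print(c[:,:2].round(1),"centre",((c[0]+c[2])/2)[:2].round(1),"len",np.linalg.norm(c[0]-c[1]),np.linalg.norm(c[1]-c[2]),"ang",np.degrees(np.arctan2(*(c[1]-c[2])[1::-1])))
v=cv2.cvtColor(f["img"],cv2.COLOR_BGR2GRAY)
for n,(x,y,w,h),z in(("L",(122,228,26,26),.036),("S",(143,264,18,20),.028)):
    m=(v[y:y+h,x:x+w]>115).astype(np.uint8);k,l,s,_=cv2.connectedComponentsWithStats(m);i=1+np.argmax(s[1:,4])
    X=ray(f,np.argwhere(l==i)[:,::-1]+[x,y],z)*1000;r=cv2.minAreaRect(np.float32(X[:,:2]));print(n,len(X),r)
# rim outer edges by gradient along normals of the left (long) and top/bottom (short) sides
def edge(A,B,z,n,out):
    A,B=np.array(A),np.array(B);P=[]
    for t in np.linspace(.15,.85,25):
        s=np.arange(-8,8.1,.25)/1000
        q=proj(f,np.c_[(A+(B-A)*t)+s[:,None]*n,np.full(len(s),z)])
        b=cv2.remap(f["img"],np.float32(q[:,:1]),np.float32(q[:,1:]),1).reshape(-1,3).astype(float)
        sat=b[:,2]-b[:,0]   # wood: red>blue
        d=np.abs(np.diff(cv2.GaussianBlur(sat[:,None],(1,9),0)[:,0]));P.append(s[d.argmax()]+.000125)
    print(out,"offset mm",np.median(P)*1000,"slope mm/len",np.polyfit(np.linspace(.15,.85,25),np.array(P)*1000,1).round(2),"sd",np.std(P)*1000)
a=np.radians(28);C=np.array([.4865,.353]);ex=np.array([np.cos(a),np.sin(a)]);ey=np.array([-ex[1],ex[0]])
K=lambda x,y:C+x*ex+y*ey
edge(K(-.089,.066),K(.089,.066),.06,ey,"+y side")
edge(K(.089,.066),K(.089,-.066),.06,ex,"+x side")
edge(K(-.089,.066),K(-.089,-.066),.06,-ex,"-x side(out)")
```

```text
[[593.8 335.3]
 [535.  450.7]
 [378.2 367.6]] centre [486.  351.4] len 129.51763968486435 177.46954340850763 ang 27.922610398742986
L 295 ((515.4830932617188, 370.272216796875), (46.19630432128906, 29.303497314453125), 27.748828887939453)
S 108 ((447.4217529296875, 333.910888671875), (26.450382232666016, 18.39423370361328), 30.890090942382812)
+y side offset mm -0.125 slope mm/len [0.13 0.02] sd 0.35832945734337834
+x side offset mm -0.375 slope mm/len [ 0.5  -0.76] sd 0.32496153618543844
-x side(out) offset mm 4.125 slope mm/len [0.05 4.13] sd 0.310805405358401
```

Call:
move_arm(rows=[[-1.8, 1.57, 0, 0, 0, 0, -0.2], [-1.8, 1.57, 0, 0, 0, 0, -0.2], [-1.8, 1.57, 0, 0, 0, 0, -0.2], [-1.8, 1.57, 0, 0, 0, 0, -0.2], [-1.8, 1.57, 0, 0, 0, 0, -0.2], [-1.8, 1.57, 0, 0, 0, 0, -0.2], [-1.8, 1.57, 0, 0, 0, 0, -0.2], [-1.8, 1.57, 0, 0, 0, 0, -0.2], [-1.8, 1.57, 0, 0, 0, 0, -0.2], [-1.8, 1.57, 0, 0, 0, 0, -0.2], [-1.8, 1.57, 0, 0, 0, 0, -0.2], [-1.8, 1.57, 0, 0, 0, 0, -0.2], [-1.8, 1.57, 0, 0, 0, 0, -0.2], [-1.8, 1.57, 0, 0, 0, 0, -0.2], [-1.8, 1.57, 0, 0, 0, 0, -0.2], [-1.8, 1.57, 0, 0, 0, 0, -0.2]])

```text
time: 26.9
tool_pos: [0.4785, -0.3526, 0.1369]
tool_rot: [-0.002, 0.97, 0.242, -0.001]
contact_force: [0.8, -0.0, -1.0]
gripper_width: 0.399
grasp_force: 0.0
```

Call:
move_arm(rows=[[0, 0, 0, 0, 0, -5.6, -0.2], [0, 0, 0, 0, 0, -5.6, -0.2], [0, 0, 0, 0, 0, -5.7, -0.2], [0, 0, 0, 0, 0, -5.7, -0.2], [0, 0, 0, 0, 0, -5.7, -0.2], [0, 0, 0, 0, 0, -5.7, -0.2], [0, 0, 2, 0, 0, 0, -0.2], [0, 0, 2, 0, 0, 0, -0.2], [0, 0, 2, 0, 0, 0, -0.2], [0, 0, 2, 0, 0, 0, -0.2], [0, 0, 1, 0, 0, 0, -0.2], [0, 0, 0, 0, 0, 0, -0.2], [0, 0, 0, 0, 0, 0, -0.2], [0, 0, 0, 0, 0, 0, -0.2]])

```text
time: 28.07
tool_pos: [0.4805, -0.353, 0.0503]
tool_rot: [0.001, 0.857, 0.515, 0.0]
contact_force: [0.3, -0.4, 0.3]
gripper_width: 0.399
grasp_force: 0.0
```

```bash
python3 go.py .4805 -.3523 -.009 62
```

```text
t 28.0667 phi 61.99 pos [ 0.4805 -0.353   0.0503] tilt [ 0.0008 -0.0008] w 0.399 F [ 0.3 -0.4  0.3] J6 -0.27
shift cm [ 0.06 -0.04  5.93] turn az -0.01 alt turn 180.0
```

Call:
move_arm(rows=[[0, 0, 2, 0, 0, 0, -0.2], [0, 0, 1.5, 0, 0, 0, -0.2], [0, 0, 1, 0, 0, 0, -0.2], [0, 0, 0.8, 0, 0, 0, -0.2], [0, 0, 0.5, 0, 0, 0, -0.2], [0, 0, 0, 0, 0, 0, -0.2], [0, 0, 0, 0, 0, 0, -1], [0, 0, 0, 0, 0, 0, -1], [0, 0, 0, 0, 0, 0, -1], [0, 0, 0, 0, 0, 0, -1], [0, 0, 0, 0, 0, 0, -1], [0, 0, 0, 0, 0, 0, -1]])

```text
time: 29.07
tool_pos: [0.4808, -0.3532, -0.0072]
tool_rot: [0.001, 0.857, 0.515, 0.0]
contact_force: [-0.1, -0.0, 4.9]
gripper_width: 0.122
grasp_force: 61.2
```

Call:
move_arm(rows=[[0, 0, -1, 0, 0, 0, -1], [0, 0, -2, 0, 0, 0, -1], [0, 0, -2.5, 0, 0, 0, -1], [0, 0, -2.5, 0, 0, 0, -1], [0, 0, -2.5, 0, 0, 0, -1], [0, 0, -2, 0, 0, 0, -1], [0, 0, -1, 0, 0, 0, -1], [0, 0, 0, 0, 0, -5.6, -1], [0, 0, 0, 0, 0, -5.6, -1], [0, 0, 0, 0, 0, -5.6, -1], [0, 0, 0, 0, 0, -5.6, -1], [0, 0, 0, 0, 0, -5.6, -1], [0, 0, 0, 0, 0, -5.6, -1], [0, 0, 0, 0, 0, -5.6, -1], [0, 0, 0, 0, 0, -5.6, -1], [0, 0, 0, 0, 0, -5.6, -1], [0, 0, 0, 0, 0, -5.6, -1], [0, 0, 0, 0, 0, 0, -1], [0, 0, 0, 0, 0, 0, -1]])

```text
time: 30.65
tool_pos: [0.4795, -0.352, 0.1255]
tool_rot: [-0.001, 0.516, 0.857, 0.0]
contact_force: [0.2, -0.4, -1.0]
gripper_width: 0.115
grasp_force: 60.3
```

```bash
python3 go.py .487 .3515 .13 118
```

```text
t 30.65 phi 117.85 pos [ 0.4795 -0.352   0.1255] tilt [-0.0014  0.0013] w 0.115 F [ 0.2 -0.4 -1. ] J6 -1.24
shift cm [61.85 33.53 -0.36] turn az -0.15 alt turn 179.9
```

Call:
move_arm(rows=[[2.8, 1.52, 0, 0, 0, 0, -1], [2.8, 1.52, 0, 0, 0, 0, -1], [2.8, 1.52, 0, 0, 0, 0, -1], [2.8, 1.52, 0, 0, 0, 0, -1], [2.8, 1.52, 0, 0, 0, 0, -1], [2.8, 1.52, 0, 0, 0, 0, -1], [2.8, 1.52, 0, 0, 0, 0, -1], [2.8, 1.52, 0, 0, 0, 0, -1], [2.8, 1.52, 0, 0, 0, 0, -1], [2.8, 1.52, 0, 0, 0, 0, -1], [2.8, 1.52, 0, 0, 0, 0, -1], [2.8, 1.52, 0, 0, 0, 0, -1], [2.8, 1.52, 0, 0, 0, 0, -1], [2.8, 1.52, 0, 0, 0, 0, -1], [2.8, 1.52, 0, 0, 0, 0, -1], [2.8, 1.52, 0, 0, 0, 0, -1], [2.8, 1.52, 0, 0, 0, 0, -1], [2.8, 1.52, 0, 0, 0, 0, -1], [2.8, 1.52, 0, 0, 0, 0, -1], [2.8, 1.52, 0, 0, 0, 0, -1]])

```text
time: 32.32
tool_pos: [0.485, 0.2862, 0.1261]
tool_rot: [-0.0, 0.516, 0.857, -0.0]
contact_force: [0.2, -0.5, -1.6]
gripper_width: 0.117
grasp_force: 60.3
```

Call:
move_arm(rows=[[1.46, 0.78, 0, 0, 0, 0, -1], [1.46, 0.78, 0, 0, 0, 0, -1], [1.46, 0.78, 0, 0, 0, 0, -1], [1.46, 0.78, 0, 0, 0, 0, -1], [0, 0, 1.5, 0, 0, 0, -1], [0, 0, 1.5, 0, 0, 0, -1], [0, 0, 1, 0, 0, 0, -1], [0, 0, 0, 0, 0, 0, -1], [0, 0, 0, 0, 0, 0, -1], [0, 0, 0, 0, 0, 0, -1], [0, 0, 0, 0, 0, 0, -1]])

```text
time: 33.23
tool_pos: [0.4866, 0.3511, 0.0878]
tool_rot: [0.001, 0.515, 0.857, 0.001]
contact_force: [-0.1, -0.3, -2.0]
gripper_width: 0.119
grasp_force: 60.3
```

```bash
python3 go.py .487 .3515 .04 118
python3 - <<'E'
from h import *
f=grab("top",5);g=grab("scene",5)
C=np.hstack([crop(f,75,185,130,135,3.2),crop(g,360,90,118,135,3.2)]);cv2.imwrite("pics/a6.png",C);print(C.shape)
E
```

```text
t 33.2333 phi 117.95 pos [0.4866 0.3511 0.0878] tilt [0.0018 0.001 ] w 0.119 F [-0.1 -0.3 -2. ] J6 0.01
shift cm [0.01 0.05 4.78] turn az -0.05 alt turn 180.0
(432, 794, 3)
```

View pics/a6.png

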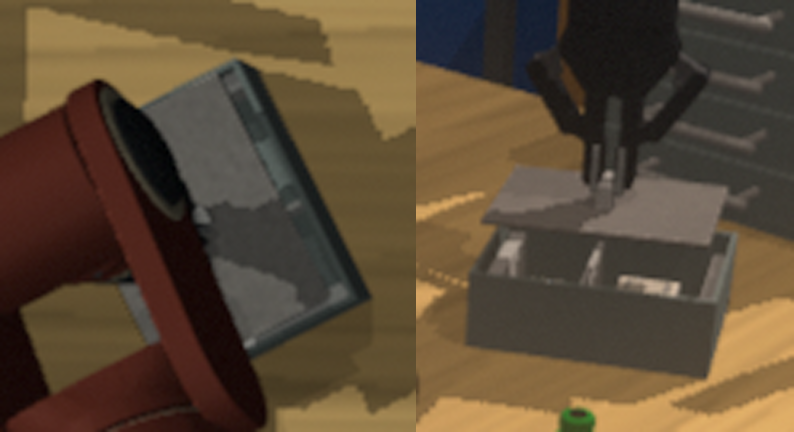

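Run:
```python
from h import *
g=load("scene",5);u=lambda c:(np.float64(c)-[416,0]+.5)/3.2-.5+[360,90]
p=ray(g,u([(484,217),(712,241),(727,187),(515,165)]),.099)*1000
print(p[:,:2].round(),p.mean(0)[:2],np.linalg.norm(np.roll(p,-1,0)-p,axis=1).round(),[np.degrees(np.arctan2(*(p[i]-p[j])[1::-1])).round(1) for i,j in((1,0),(2,3))])
b=ray(g,u([(470,280),(712,302),(736,235),(500,222)]),.06)*1000
print(b[:,:2].round(),b.mean(0)[:2],np.linalg.norm(np.roll(b,-1,0)-b,axis=1).round())
f=load("top",5);u=lambda c:(np.float64(c)+.5)/3.2-.5+[75,185]
e=ray(f,u([(222,75),(332,305)]),.099)*1000;print("top right edge of plate",e,np.degrees(np.arctan2(*(e[0]-e[1])[1::-1])),np.linalg.norm(e[0]-e[1]))
a=np.radians(28);ex=np.array([np.cos(a),np.sin(a)]);ey=np.array([-ex[1],ex[0]])
for q in e:print("in box frame",(q[:2]-[486.3,352.7])@ex,(q[:2]-[486.3,352.7])@ey)
```

```text
[[440. 268.]
 [582. 346.]
 [530. 439.]
 [386. 365.]] [484.39940601 354.36915803] [162. 107. 162. 111.] [np.float64(28.7), np.float64(27.4)]
[[450. 244.]
 [594. 335.]
 [537. 448.]
 [393. 342.]] [493.40529343 342.43581615] [171. 126. 179. 113.]
top right edge of plate [[580.01025544 334.68941394  99.        ]
 [434.3743243  261.48745313  99.        ]] 26.685780143773982 162.9980107361002
in box frame 74.28578648213042 -59.89670367896277
in box frame -88.66934728750198 -56.15827057844392
```

Run:
```python
from h import *
f=load("top",5);g=load("scene",5)
A=cv2.convertScaleAbs(crop(f,130,200,65,98,6),alpha=1.6);B=cv2.convertScaleAbs(crop(g,376,135,82,60,4.8),alpha=1.3)
C=np.zeros((590,800,3),np.uint8);C[:588,:390]=A;C[:B.shape[0],400:400+B.shape[1]]=B
# expected plate corners for arm-held pose drawn below in numbers only
a=np.radians(28);ex=np.array([np.cos(a),np.sin(a),0]);ey=np.array([-ex[1],ex[0],0]);c=np.array([.4866,.3511,.099])
for sx,sy in((1,-1),(-1,-1),(1,1),(-1,1)):
    X=c+sx*.081*ex+sy*.058*ey;print(sx,sy,"top",((proj(f,X)[0]-[130,200]+.5)*6-.5).round(),"scene",((proj(g,X)[0]-[376,135]+.5)*4.8-.5+[400,0]).round())
cv2.imwrite("pics/a7.png",C)
```

```text
1 -1 top [78. 35.] scene [764. 153.]
-1 -1 top [292. 459.] scene [421. 115.]
1 1 top [-230.  192.] scene [793.  65.]
-1 1 top [-17. 618.] scene [474.  33.]
```

View pics/a7.png

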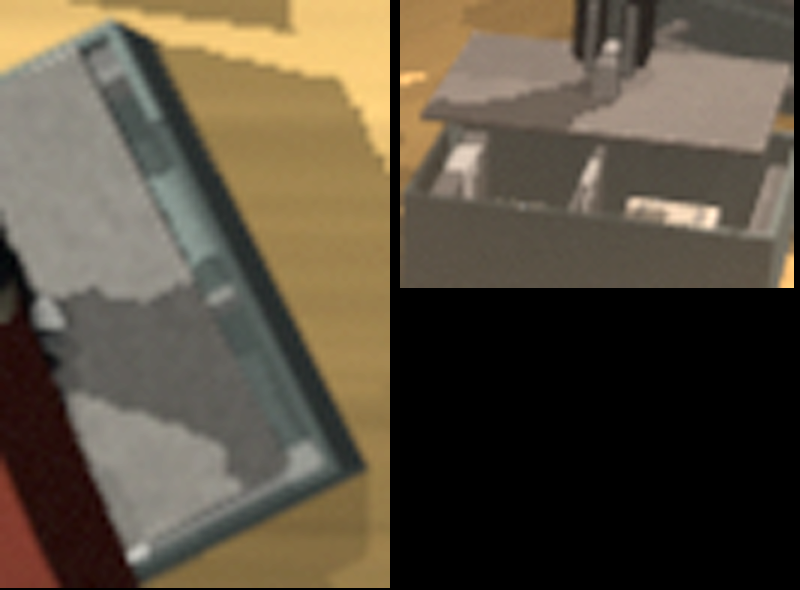

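Call:
move_arm(rows=[[0.05, 0.35, 0, 0, 0, 0, -1], [0, 0, 1, 0, 0, 0, -1], [0, 0, 1, 0, 0, 0, -1], [0, 0, 0.7, 0, 0, 0, -1], [0, 0, 0.3, 0, 0, 0, -1], [0, 0, 0, 0, 0, 0, -1], [0, 0, 0, 0, 0, 0, -1], [0, 0, 0, 0, 0, 0, -1], [0, 0, 0, 0, 0, 0, -1]])

```text
time: 34.08
tool_pos: [0.489, 0.3532, 0.0571]
tool_rot: [0.0, 0.515, 0.857, 0.0]
contact_force: [0.6, 0.7, -2.2]
gripper_width: 0.119
grasp_force: 60.3
```

```bash
python3 go.py .4895 .3532 .04 118
python3 - <<'E'
from h import *
f=grab("top",6);g=grab("scene",6)
A=cv2.convertScaleAbs(crop(f,130,200,65,98,6),alpha=1.6);B=cv2.convertScaleAbs(crop(g,372,140,82,60,4.8),alpha=1.3)
C=np.zeros((590,800,3),np.uint8);C[:588,:390]=A;C[:B.shape[0],400:400+B.shape[1]]=B
cv2.imwrite("pics/a8.png",C)
E
```

```text
t 34.0833 phi 117.99 pos [0.489  0.3532 0.0571] tilt [0.0009 0.0005] w 0.119 F [ 0.6  0.7 -2.2] J6 0.01
shift cm [-0.02  0.04  1.71] turn az -0.01 alt turn 180.0
```

View pics/a8.png

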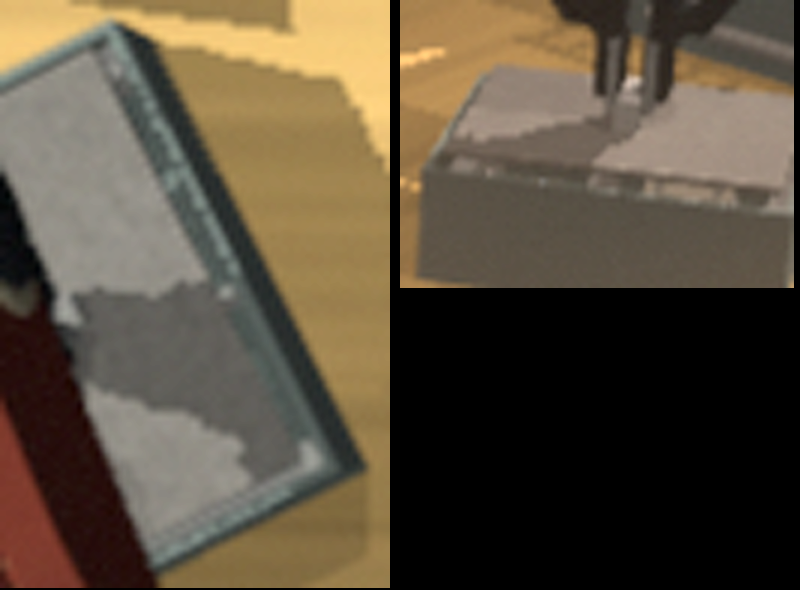

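Run:
```python
from h import *
f=load("top",6);u=lambda c:(np.float64(c)+.5)/6-.5+[130,200]
a=np.radians(28);E=np.array([[np.cos(a),-np.sin(a)],[np.sin(a),np.cos(a)]])
B=lambda p:((p[:,:2]*1000-[486.3,352.7])@E).round(1)
print("plate corners (want 81,-58 / -81,-58; lower edge pt x=-81)\n",B(ray(f,u([(100,50),(303,465),(165,540)]),.0686)))
print("rim outer (89,-66)/(-89,-66)\n",B(ray(f,u([(110,22),(342,468),(160,570)]),.06)))
print("plate upper edge pt (x=81)",B(ray(f,u([(5,98)]),.0686)))
```

```text
plate corners (want 81,-58 / -81,-58; lower edge pt x=-81)
 [[ 78.8 -58.9]
 [-82.5 -56.6]
 [-83.7  -2.8]]
rim outer (89,-66)/(-89,-66)
 [[ 87.8 -65. ]
 [-89.  -66.7]
 [-91.5   5.2]]
plate upper edge pt (x=81) [[ 78.9 -22.2]]
```

Relative to the rim, the plate is within about 1 mm in x and y. Lowering it.

Call:
move_arm(rows=[[0, 0.06, 0.3, 0, 0, 0, -1], [0, 0, 0.4, 0, 0, 0, -1], [0, 0, 0.4, 0, 0, 0, -1], [0, 0, 0.4, 0, 0, 0, -1], [0, 0, 0, 0, 0, 0, -1], [0, 0, 0, 0, 0, 0, -1]])

```text
time: 34.68
tool_pos: [0.4887, 0.353, 0.0407]
tool_rot: [-0.0, 0.515, 0.857, -0.001]
contact_force: [0.0, 0.6, -1.1]
gripper_width: 0.114
grasp_force: 60.3
```

Call:
move_arm(rows=[[0, 0, 0.3, 0, 0, 0, -1], [0, 0, 0.2, 0, 0, 0, -1], [0, 0, 0.1, 0, 0, 0, -1], [0, 0, 0, 0, 0, 0, -1], [0, 0, 0, 0, 0, 0, -1]])

```text
time: 35.1
tool_pos: [0.4891, 0.3532, 0.0355]
tool_rot: [-0.0, 0.515, 0.857, -0.0]
contact_force: [0.7, 0.1, -2.3]
gripper_width: 0.117
grasp_force: 60.3
```

Call:
move_arm(rows=[[0, 0, 0.1, 0, 0, 0, -1], [0, 0, 0.1, 0, 0, 0, -1], [0, 0, 0, 0, 0, 0, -1], [0, 0, 0, 0, 0, 0, -1], [0, 0, 0, 0, 0, 0, -1]])

```text
time: 35.52
tool_pos: [0.4895, 0.3534, 0.0347]
tool_rot: [0.0, 0.515, 0.857, 0.0]
contact_force: [-2.7, -1.7, 5.5]
gripper_width: 0.118
grasp_force: 61.2
```

Call:
move_arm(rows=[[0, 0, 0, 0, 0, 0, -0.5], [0, 0, 0, 0, 0, 0, -0.5], [0, 0, 0, 0, 0, 0, -0.5], [0, 0, -0.5, 0, 0, 0, -0.5], [0, 0, -1.5, 0, 0, 0, -0.5], [0, 0, -2.5, 0, 0, 0, -0.5], [0, 0, -2.5, 0, 0, 0, -0.5], [0, 0, -2.5, 0, 0, 0, -0.5], [0, 0, -1, 0, 0, 0, -0.5], [0, 0, 0, 0, 0, -6.5, -0.5], [0, 0, 0, 0, 0, 0, -0.5]])

```text
time: 36.43
tool_pos: [0.4897, 0.3536, 0.1396]
tool_rot: [0.001, 0.465, 0.885, 0.001]
contact_force: [-0.6, 0.5, -0.3]
gripper_width: 0.246
grasp_force: 0.0
```

```bash
python3 go.py .6325 -.239 .13 124.5
```

```text
t 36.4333 phi 124.61 pos [0.4897 0.3536 0.1396] tilt [0.0018 0.001 ] w 0.246 F [-0.6  0.5 -0.3] J6 -0.1
shift cm [-56.88 -21.9    0.92] turn az 0.11 alt turn -179.9
```

Call:
move_arm(rows=[[-2.84, -1.1, 0, 0, 0, 0, -0.3], [-2.84, -1.1, 0, 0, 0, 0, -0.3], [-2.84, -1.1, 0, 0, 0, 0, -0.3], [-2.84, -1.1, 0, 0, 0, 0, -0.3], [-2.84, -1.1, 0, 0, 0, 0, -0.3], [-2.84, -1.1, 0, 0, 0, 0, -0.3], [-2.84, -1.1, 0, 0, 0, 0, -0.3], [-2.84, -1.1, 0, 0, 0, 0, -0.3], [-2.84, -1.1, 0, 0, 0, 0, -0.3], [-2.84, -1.1, 0, 0, 0, 0, -0.3], [-2.84, -1.1, 0, 0, 0, 0, -0.3], [-2.84, -1.1, 0, 0, 0, 0, -0.3], [-2.84, -1.1, 0, 0, 0, 0, -0.3], [-2.84, -1.1, 0, 0, 0, 0, -0.3], [-2.84, -1.1, 0, 0, 0, 0, -0.3], [-2.84, -1.1, 0, 0, 0, 0, -0.3], [-2.84, -1.1, 0, 0, 0, 0, -0.3], [-2.84, -1.1, 0, 0, 0, 0, -0.3], [-2.84, -1.1, 0, 0, 0, 0, -0.3], [-2.84, -1.1, 0, 0, 0, 0, -0.3]])

```text
time: 38.1
tool_pos: [0.6288, -0.2406, 0.1366]
tool_rot: [-0.001, 0.467, 0.884, 0.0]
contact_force: [1.5, 0.9, -0.4]
gripper_width: 0.35
grasp_force: 0.0
```

Call:
move_arm(rows=[[0, 0, 2, 0, 0, 0, -0.3], [0, 0, 2, 0, 0, 0, -0.3], [0, 0, 2, 0, 0, 0, -0.3], [0, 0, 2, 0, 0, 0, -0.3], [0, 0, 0, 0, 0, 0, -0.3], [0, 0, 0, 0, 0, 0, -0.3], [0, 0, 0, 0, 0, 0, -0.3]])

```text
time: 38.68
tool_pos: [0.6297, -0.2395, 0.0589]
tool_rot: [0.0, 0.466, 0.885, 0.0]
contact_force: [0.9, 1.3, 0.5]
gripper_width: 0.35
grasp_force: 0.0
```

```bash
python3 go.py .6325 -.239 -.013 124.5
python3 - <<'E'
from h import *
f=grab("top",7);g=grab("scene",7)
A=crop(f,90,195,110,115,5);B=crop(g,225,265,60,80,4)
C=np.zeros((580,800,3),np.uint8);C[:575,:550]=A;C[:320,555:795]=B
cv2.imwrite("pics/a9.png",C)
E
```

```text
t 38.6833 phi 124.44 pos [ 0.6297 -0.2395  0.0589] tilt [ 0.0003 -0.0001] w 0.35 F [0.9 1.3 0.5] J6 -1.07
shift cm [-0.11  0.26  7.19] turn az -0.06 alt turn 179.9
```

View pics/a9.png

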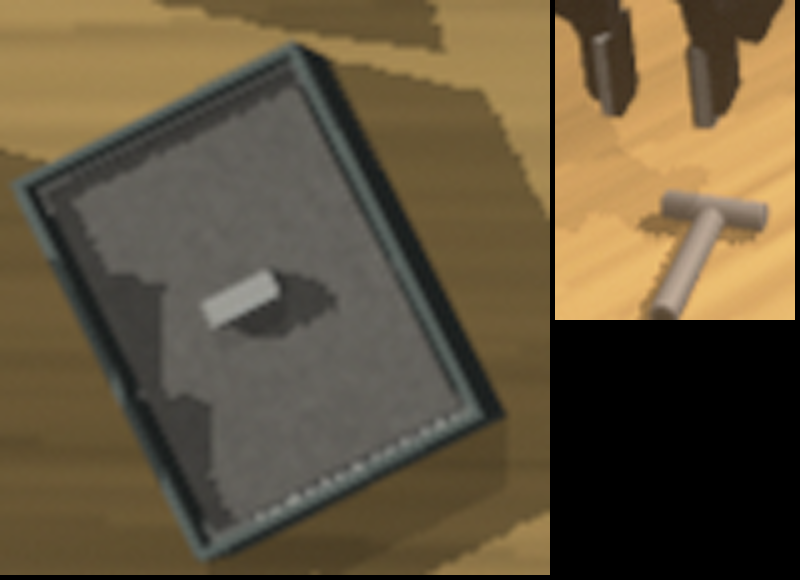

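Divider sits in the box with even gaps, lug up at crop (240,300). The key lies free at crop (690,255). I'll check the projected grasp point against the key's barrel before closing.

Run:
```python
from h import *
g=load("scene",7);t=manip.state()["tool_pos"];u=lambda p:((proj(g,np.array(p))[0]-[225,265]+.5)*4-.5+[555,0]).round()
print("tips mid",u(t+[0,0,.02]),"below at z=6mm",u([t[0],t[1],.006]),"target",u([.6325,-.239,.006]))
ph=np.radians(124.5);yy=np.array([np.sin(ph),-np.cos(ph),0])
for s in(-1,1):print(u(t+[0,0,.022]+s*.0149*yy))
k=ray(g,(np.array([(662,308),(712,215),(668,203),(760,213)])-[555,0]+.5)/4-.5+[225,265],.006)*1000
print("key scene: end, joint, bar ends",k[:,:2].round(),np.degrees(np.arctan2(*(k[0]-k[1])[1::-1])))
```

```text
tips mid [667. 111.] below at z=6mm [683. 260.] target [688. 261.]
[629. 102.]
[703. 111.]
key scene: end, joint, bar ends [[ 647. -263.]
 [ 616. -215.]
 [ 598. -223.]
 [ 629. -200.]] -57.08512370734874
```

Call:
move_arm(rows=[[-0.1, 0.22, 2, 0, 0, 0, -0.3], [0, 0, 2, 0, 0, 0, -0.3], [0, 0, 1.5, 0, 0, 0, -0.3], [0, 0, 0.8, 0, 0, 0, -0.3], [0, 0, 0.4, 0, 0, 0, -0.3], [0, 0, 0.4, 0, 0, 0, -0.3], [0, 0, 0, 0, 0, 0, -0.3], [0, 0, 0, 0, 0, 0, -0.3]])

```text
time: 39.45
tool_pos: [0.6325, -0.2394, -0.0116]
tool_rot: [0.001, 0.466, 0.885, 0.0]
contact_force: [-0.2, -0.5, 0.5]
gripper_width: 0.352
grasp_force: 0.0
```

Call:
move_arm(rows=[[0, 0, 0, 0, 0, 0, -1], [0, 0, 0, 0, 0, 0, -1], [0, 0, 0, 0, 0, 0, -1], [0, 0, 0, 0, 0, 0, -1], [0, 0, 0, 0, 0, 0, -1]])

```text
time: 39.87
tool_pos: [0.6327, -0.2395, -0.0113]
tool_rot: [0.001, 0.466, 0.885, 0.0]
contact_force: [0.2, 1.1, 5.2]
gripper_width: 0.066
grasp_force: 53.2
```

Width 0.066 shows the pads pinching only the top of the barrel, so I'll reopen and go lower.

Call:
move_arm(rows=[[0, 0, 0, 0, 0, 0, -0.3], [0, 0, 0, 0, 0, 0, -0.3], [0, 0, 0, 0, 0, 0, -0.3], [0, 0, 0, 0, 0, 0, -0.3], [0, 0, 0.3, 0, 0, 0, -0.3], [0, 0, 0.3, 0, 0, 0, -0.3], [0, 0, 0, 0, 0, 0, -0.3], [0, 0, 0, 0, 0, 0, -0.3]])

```text
time: 40.53
tool_pos: [0.6314, -0.2388, -0.0192]
tool_rot: [-0.001, 0.466, 0.885, -0.0]
contact_force: [0.2, -0.1, 0.5]
gripper_width: 0.351
grasp_force: 0.0
```

Call:
move_arm(rows=[[0, 0, 0, 0, 0, 0, -1], [0, 0, 0, 0, 0, 0, -1], [0, 0, 0, 0, 0, 0, -1], [0, 0, 0, 0, 0, 0, -1], [0, 0, 0, 0, 0, 0, -1]])

```text
time: 40.95
tool_pos: [0.632, -0.2392, -0.0183]
tool_rot: [0.0, 0.466, 0.885, -0.0]
contact_force: [-0.4, 0.3, 1.2]
gripper_width: 0.112
grasp_force: 58.6
```

Call:
move_arm(rows=[[0, 0, -1, 0, 0, 0, -1], [0, 0, -2, 0, 0, 0, -1], [0, 0, -2.5, 0, 0, 0, -1], [0, 0, -2.5, 0, 0, 0, -1], [0, 0, -2.5, 0, 0, 0, -1], [0, 0, -2.5, 0, 0, 0, -1], [0, 0, -1, 0, 0, 0, -1], [0, 0, 0, 0, 0, 6.5, -1], [0, 0, 0, 0, 0, 0, -1], [0, 0, 0, 0, 0, 0, -1]])

```text
time: 41.78
tool_pos: [0.6313, -0.2388, 0.1208]
tool_rot: [-0.001, 0.514, 0.858, -0.0]
contact_force: [-0.7, 0.0, -1.8]
gripper_width: 0.107
grasp_force: 58.6
```

```bash
python3 go.py .529 .3744 .12 118
```

```text
t 41.7833 phi 118.14 pos [ 0.6313 -0.2388  0.1208] tilt [-0.0011  0.0006] w 0.107 F [-0.7  0.  -1.8] J6 -0.96
shift cm [58.9  19.89  0.13] turn az 0.14 alt turn -179.9
```

Call:
move_arm(rows=[[2.94, 1, 0, 0, 0, 0, -1], [2.94, 1, 0, 0, 0, 0, -1], [2.94, 1, 0, 0, 0, 0, -1], [2.94, 1, 0, 0, 0, 0, -1], [2.94, 1, 0, 0, 0, 0, -1], [2.94, 1, 0, 0, 0, 0, -1], [2.94, 1, 0, 0, 0, 0, -1], [2.94, 1, 0, 0, 0, 0, -1], [2.94, 1, 0, 0, 0, 0, -1], [2.94, 1, 0, 0, 0, 0, -1], [2.94, 1, 0, 0, 0, 0, -1], [2.94, 1, 0, 0, 0, 0, -1], [2.94, 1, 0, 0, 0, 0, -1], [2.94, 1, 0, 0, 0, 0, -1], [2.94, 1, 0, 0, 0, 0, -1], [2.94, 1, 0, 0, 0, 0, -1], [2.94, 1, 0, 0, 0, 0, -1], [2.94, 1, 0, 0, 0, 0, -1], [2.94, 1, 0, 0, 0, 0, -1], [2.94, 0.9, 0, 0, 0, 0, -1]])

```text
time: 43.45
tool_pos: [0.5303, 0.3746, 0.1198]
tool_rot: [-0.001, 0.514, 0.858, -0.001]
contact_force: [-0.8, 0.2, -1.3]
gripper_width: 0.111
grasp_force: 58.6
```

Call:
move_arm(rows=[[0, 0, 2, 0, 0, 0, -1], [0, 0, 2, 0, 0, 0, -1], [0, 0, 1, 0, 0, 0, -1], [0, 0, 0, 0, 0, 0, -1], [0, 0, 0, 0, 0, 0, -1], [0, 0, 0, 0, 0, 0, -1]])

```text
time: 43.95
tool_pos: [0.5322, 0.3734, 0.0723]
tool_rot: [0.0, 0.515, 0.857, 0.0]
contact_force: [0.5, 0.0, -1.1]
gripper_width: 0.108
grasp_force: 58.7
```

```bash
python3 go.py .529 .3744 .029 118
```

```text
t 43.95 phi 117.99 pos [0.5322 0.3734 0.0723] tilt [0.0008 0.0004] w 0.108 F [ 0.5  0.  -1.1] J6 0.01
shift cm [ 0.24 -0.24  4.32] turn az -0.01 alt turn 180.0
```

Call:
move_arm(rows=[[0.2, -0.2, 1.5, 0, 0, 0, -1], [0, 0, 1.2, 0, 0, 0, -1], [0, 0, 0.8, 0, 0, 0, -1], [0, 0, 0.4, 0, 0, 0, -1], [0, 0, 0.2, 0, 0, 0, -1], [0, 0, 0, 0, 0, 0, -1], [0, 0, 0, 0, 0, 0, -1]])

```text
time: 44.53
tool_pos: [0.5293, 0.3745, 0.0309]
tool_rot: [0.0, 0.515, 0.857, 0.0]
contact_force: [-0.3, 0.0, -0.0]
gripper_width: 0.105
grasp_force: 58.7
```

Call:
move_arm(rows=[[0, 0, 0.1, 0, 0, 0, -1], [0, 0, 0, 0, 0, 0, -1], [0, 0, 0, 0, 0, 0, -1], [0, 0, 0, 0, 0, 0, -1]])

```text
time: 44.87
tool_pos: [0.529, 0.3745, 0.0298]
tool_rot: [0.0, 0.515, 0.857, 0.0]
contact_force: [0.5, 0.2, -0.8]
gripper_width: 0.109
grasp_force: 58.7
```

Under about 2 mm above the plate: release, retreat straight up, then clear the view.

Call:
move_arm(rows=[[0, 0, 0.1, 0, 0, 0, -1], [0, 0, 0, 0, 0, 0, -1], [0, 0, 0, 0, 0, 0, -0.6], [0, 0, 0, 0, 0, 0, -0.6], [0, 0, 0, 0, 0, 0, -0.6], [0, 0, 0, 0, 0, 0, -0.6], [0, 0, -0.5, 0, 0, 0, -0.6], [0, 0, -1.5, 0, 0, 0, -0.6], [0, 0, -2.5, 0, 0, 0, -0.6], [0, 0, -2.5, 0, 0, 0, -0.6], [0, 0, -2.5, 0, 0, 0, -0.6], [0, 0, -2.5, 0, 0, 0, -0.6], [-2.5, -1, 0, 0, 0, 0, -0.6], [-2.5, -1, 0, 0, 0, 0, -0.6], [-2.5, -1, 0, 0, 0, 0, -0.6], [-2.5, -1, 0, 0, 0, 0, -0.6], [-2.5, -1, 0, 0, 0, 0, -0.6], [-2.5, -1, 0, 0, 0, 0, -0.6], [-2.5, -1, 0, 0, 0, 0, -0.6], [-2.5, -1, 0, 0, 0, 0, -0.6]])

```text
time: 46.53
tool_pos: [0.5525, 0.159, 0.1504]
tool_rot: [0.001, 0.515, 0.857, 0.001]
contact_force: [0.7, -0.3, 0.3]
gripper_width: 0.198
grasp_force: 0.0
```

Call:
move_arm(rows=[[-2.5, -1, 0, 0, 0, 0, -0.6], [-2.5, -1, 0, 0, 0, 0, -0.6], [-2.5, -1, 0, 0, 0, 0, -0.6], [-2.5, -1, 0, 0, 0, 0, -0.6], [-2.5, -1, 0, 0, 0, 0, -0.6], [-2.5, -1, 0, 0, 0, 0, -0.6], [-2.5, -1, 0, 0, 0, 0, -0.6], [-2.5, -1, 0, 0, 0, 0, -0.6], [0, 0, 0, 0, 0, 0, -0.6], [0, 0, 0, 0, 0, 0, -0.6]])

```text
time: 47.37
tool_pos: [0.5758, -0.055, 0.15]
tool_rot: [0.001, 0.516, 0.857, 0.0]
contact_force: [0.2, 0.1, 0.8]
gripper_width: 0.203
grasp_force: 0.0
```

Run:
```python
from h import *
f=grab("top",8);g=grab("scene",8)
C=np.zeros((600,800,3),np.uint8);a=crop(f,85,165,175,135,3);C[:405,:525]=a
b=crop(g,365,145,100,65,2.6);C[:b.shape[0],530:790]=b;b=crop(g,320,190,130,100,2);C[180:380,530:790]=b
cv2.imwrite("pics/a10.png",C)
```

```text
(no output)
```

View pics/a10.png

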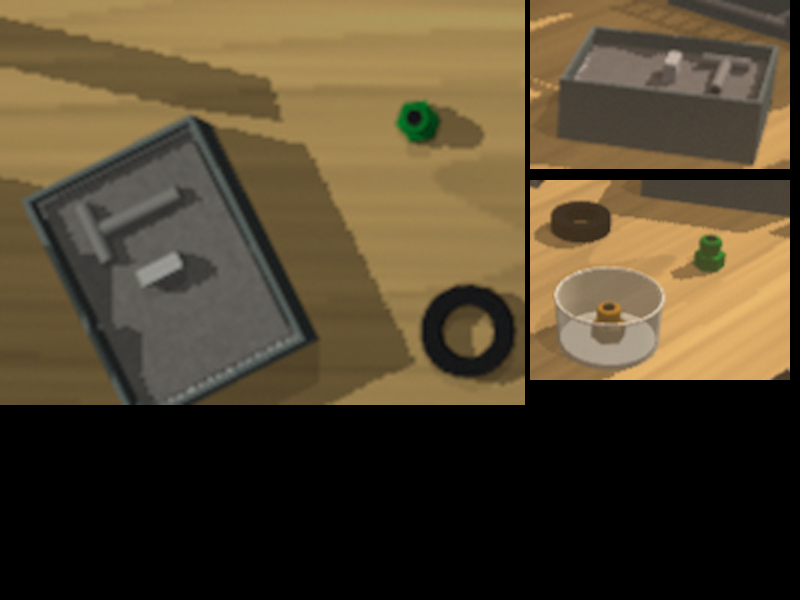

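The key lies flat on the divider at crop (130,215), clear of the lug at (160,268). The divider is level, the gland stands in the tub, and the tape and green look-alike haven't moved.

```bash
python3 -c "
from plant import manip;print(manip.job_done())"
```

```text
the job is handed in; nothing more can be done
None
```

I handed the job in at about 47 s: both fuses are flat in their bays, the divider is level over them with its lug up, the key is flat on the divider, the brass gland is in the tub, and the tape is where it was; the hand-in returned no verdict.

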